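# Open a basket strainer and take out the coarse basket

### The arm

A 6-joint arm with a two-finger parallel gripper is mounted at the origin on a cart in front of the work surface, level with it; the furniture and walls round the work are solid. World frame = base frame: x ahead of the robot, y to its left, z up, the work surface at z = 0. Lengths are in m, angles in rad, forces in N, time in s.
With the tool pointing down it reaches from about 0.3 to 0.875 m from the base axis. Payload 6.4 kg.
Tool frame: the origin (TCP) lies at the very end of the fingers, on their centre line; the grasp point (between the pads) lies 19 mm behind it (ctrl.hold_point_z is the distance from the TCP to the grasp point, in m); y points along the fingers, x is the direction in which the jaws open and shut, and the axes are right-handed (so a half turn about y gives the same grasp; the last joint's range is limited). The gripper opens to 85 mm and grips with 20 to 120 N. Pads are 22 mm wide; open, the fingers measure 114 mm over their backs; the gripper's body (76 mm by 85 mm) begins 54 mm behind the grasp point. The pads swing forward as they close: fully open they stand 13 mm farther back than shut.
Start: joints at [-1.38, 0.181, 1.607, -0, 1.354, -0.206], TCP at [0.222, -0.53, 0.231] pointing down, gripper open.
Joint ranges: [-2.99, 2.99], [-0.89, 2.07], [0.3, 2.58], [-1.14, 4.28], [0, 2.63], [-3.12, 3.12]. Speed limits (rad/s): [2.57, 2.57, 3.01, 3.14, 3.14, 3.14].

### API

Orientations are given as a unit quaternion [w, x, y, z].
In Python, from bench import ctrl, imaging gives the robot as it stands.
- The arm moves only by the shell command python3 -m jog 'ROWS'. ROWS is JSON, a list of rows, each a list of 3 entries, a list of its own where there are three numbers: the shift along the tool's x, y, z in cm, then the turn, a rotation vector about the tool's x, y, z in rad, then the finger opening in cm, from 0 to 8.54. A call has 1 to 12 rows; each row shifts and turns the pose as measured when the row begins, along the tool's axes as they then stand; what a row does not reach is not made up. A row lasts 1/12 s, in which the tool goes at most 41.7 mm and 7.16 degrees, less where a joint would pass 70% of its speed; a pose out of reach is approached as far as the arm can. A call is refused whole if a number of a shift passes 4.17 or a number of a turn 0.125, either way. A call with a gripper value outside its range is refused whole. The fingers move at their own pace and stop on an object; the grip force is fixed at half the most. Time passes only in rows, so rows that do not move let the fingers close. It gives the time, the measured TCP pose, the force and the opening at its end, in the units of the state.
- ctrl.get_obs(): the state, without advancing time (a new reading comes with each control period).
- imaging.camera(name): name is "scene" or "top"; returns a dict with "frame" (480x640x3 uint8, red, green, blue), "depth" (480x640 float32, m along the optical axis (not along the pixel's ray), 0 where there is no reading), "K" (3x3 intrinsics, pixels), "R" (3x3) and "t" (3): a world point X has camera coordinates R X + t. Camera axes: x right, y down, z forward; pixel columns grow to the right and rows downward; lengths in m; the calibration is good to about 2 mm. A picture is of the moment at which its call begins.
- ctrl.hand_in(): hands the job in, once; it reports no verdict.
The state is a dict: "time_s": time; "q": joint angles; "dq": joint speeds; "joint_efforts": joint torques, N m; "eef_pos": TCP position; "eef_rot": TCP orientation; "wrist_force": force on the tool from outside, world axes, zero at the start; "torque": the same for the moment, N m; "opening": opening from 0.0 (shut) to 1.0 (fully open).
Only numpy, scipy, OpenCV 4.12 (cv2) and the standard library are available. Lean on these libraries where they do the work, as an engineer would, in place of code of your own. Each camera call takes 0.05 s, during which the arm holds its last target. There are 200 camera calls.

### The job

Take the coarse basket out of the strainer for cleaning: turn the orange four-wing nut anticlockwise, a short arc at a time from its open front side, until its half-moon plate is clear of the cover; lift the cover off and lay it right way up on the black rubber mat. Then grip the basket by its red bar, twist it free of the two hooks, lift it out, and set it down gently, standing upright in the green drain tray. Do not shift the tape measure or the pliers lying behind.

Things in the scene. Friction and masses are not known exactly. Their poses are not given: they have to be found in the camera images.
- strainer: Basket strainer fixed to the table: grey base plate 200 x 280 x 12 mm with a blue round pot. Origin on the table under the pot's centre; z up; its -x side is the front (towards the robot). The pot's flange is 164 mm across, top 85 mm above the table; a neck 124 mm across stands 5 mm above it. Inside, a fixed fine screen stays; the coarse basket is nested in it.
- pot_mouth (a point): Centre of the pot's mouth, 85 mm above the table, axes as the strainer's. Two hooks 16 mm wide, inside the rim at +x and -x, reach in to 48 mm from the centre, undersides 79 mm above the table; they hold the basket's two ears down.
- nut_axis (a point): Fixed point on the vertical turning axis of the wing nut, 121 mm above the table, half-way up its wings; at x 0, y -140 mm in the strainer's frame; axes as the strainer's. The pipe behind leaves the wings open from above only on the front (-x) side: a wing within 0.8 rad either side of straight front has room for fingers. A tall tubular push handle stands beyond the table edge, y < -0.33.
- pipe (a point): Middle of the copper-coloured pipe over the back of the nut, fixed, 33 mm behind (+x of) the nut's axis, 152 mm above the table; axes as the strainer's. Pipe 22 mm thick, runs along y for 30 mm either side of this point, then bends back and down to the base plate 88 mm behind the axis, 46 mm either side.
- nut_wings (a point): Same point as nut_axis but turning with the nut. Four flat orange wings along +x, +y, -x and -y of this point, reaching 45 mm from the axis, 8 mm thick, 108 to 136 mm above the table; hub 30 mm across, stud end on top up to 140 mm. Below, a half-moon steel plate (top 99 mm above the table, reach 69 mm) turns with the nut.
- wing_nut (a joint): Wing nut angle, rad: 0 tight, grows anticlockwise seen from above, stops at 3.1; starts at 0 to 0.3. At 0 the nut_wings x axis points 0.70 rad clockwise of the strainer's front (-x). Below 2.2 the half-moon plate holds the cover; from 2.6 on it is clear. Steady friction 0.08 N m (3 N at 28 mm), stays where left; wings may be pushed or pinched.
- cover_grip (a point): Centre of the black upright grip bar of the loose aluminium cover (about 350 g): bar 64 mm long (x), 12 mm thick (y), its top 11 mm above and the cover's flat top 21 mm below this point. The cover is an upturned round pan 162 mm across, underside 45 mm below this point. It starts loosely (3 mm play) over the pot's neck, this point 130 mm above the table.
- basket_grip (a point): Centre of the red grip bar of the loose coarse basket (about 180 g): bar 86 mm long (y), 10 mm thick (x), 6 mm below to 8 mm above this point. Steel cup 88 mm across the rim (inside radius 41 mm), foot 64 mm across, underside 64 mm below this point. Starts 86 mm above the table, ears (at its +x, -x) 2 mm under the hooks; turned 0.5 to 1.0 rad either way they are clear and it lifts out.
- mat: Flat black rubber mat, 170 x 170 x 6 mm, fixed, left of the strainer; origin under its centre, top 6 mm above the origin. It and the drain tray may have changed places; the farther place lies inside a big steel tray with a rim 24 mm high.
- drain_tray: Open green plastic drain tray, 170 x 170 mm outside, 22 mm high, walls and floor 5 mm, fixed; origin under its centre, the floor is 5 mm above the origin.
- tape_measure: Bystander: yellow tape measure, 79 mm long, 57 mm high, origin at its underside. Not to be shifted.
- pliers: Bystander: pliers with red handles, 178 mm long, lying flat. Not to be shifted.

How it is judged:
By the outcome, as a careful person would: the job done as asked, in the order asked, and still so for the second after the job is handed in, with the robot touching nothing.
It also fails if it takes over 72 s, if anything falls off the work surface, if the arm or the gripper's body presses on something with over 40 N, if the wrist force passes 120 N, or if a joint passes its speed limit or range.

## Working session

There is one attempt and no reset: what is moved stays moved. The work goes in short steps, Python scripts to look and compute and a shell command to move; the robot and the scene stay as the last step left them, time stands still between calls to the robot, and variables do not carry over. Pictures are saved under pics/ and viewed, about 8 in all and at most 12, crops included, and the job is handed in when it is done.

```bash
ls; mkdir -p pics
python3 - <<'E'
from bench import ctrl, imaging
import cv2,numpy as np
o=ctrl.get_obs(); print(o, ctrl.hold_point_z)
for n in("scene","top"):
    c=imaging.camera(n); cv2.imwrite(f"pics/{n}0.png",c["frame"][:,:,::-1]); print(n,c["K"],c["R"],c["t"])
    np.savez(f"{n}0.npz",**c)
E
```

```text
pics
{'time_s': 0.0, 'q': array([-1.38032301e+00,  1.81550409e-01,  1.60801841e+00,  3.90283389e-05,
        1.35378092e+00, -2.06278281e-01]), 'dq': array([-9.70866832e-05,  3.55627270e-04,  6.76978672e-04, -1.91463201e-03,
        1.40843555e-03, -5.47494966e-04]), 'joint_efforts': array([-9.54225980e-04, -4.44869828e+01, -3.51337659e+01, -3.75676436e-04,
        9.17819096e-03, -2.19775507e-05]), 'eef_pos': array([ 0.22212669, -0.52976635,  0.23037385]), 'eef_rot': array([ 0.58918291, -0.58827854,  0.39208388, -0.39123151]), 'wrist_force': array([-0.35034395, -0.64492042, -0.12158835]), 'torque': array([0.01906645, 0.00190426, 0.04503246]), 'opening': 0.9990918019326259} 0.0187
scene [[494.73431704   0.         312.68060571]
 [  0.         494.73431704 246.67839809]
 [  0.           0.           1.        ]] [[-0.69776114 -0.71599287  0.02199119]
 [-0.51190349  0.47692351 -0.71449197]
 [ 0.50108304 -0.5098021  -0.69929794]] [0.47503866 0.34573449 0.8431486 ]
top [[486.42477193   0.         319.19352703]
 [  0.         486.42477193 246.75403645]
 [  0.           0.           1.        ]] [[-9.67305876e-03 -9.99952736e-01 -9.78891113e-04]
 [-9.95430447e-01  9.72230469e-03 -9.49931642e-02]
 [ 9.49981915e-02  5.55435595e-05 -9.95477444e-01]] [0.08063237 0.61352518 1.21526004]
```

View pics/scene0.png

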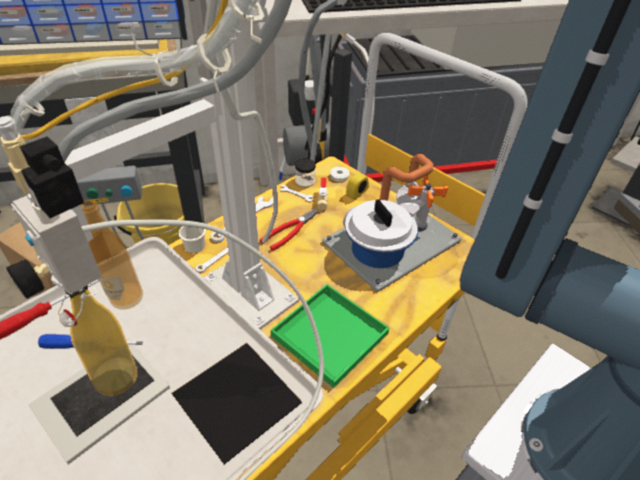

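View pics/top0.png

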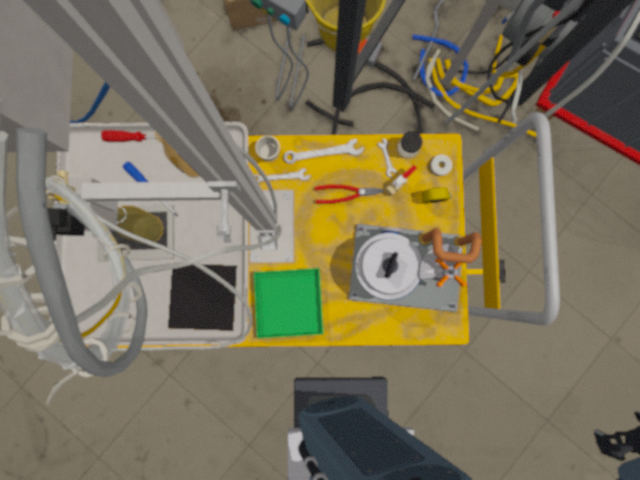

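```bash
cat > h.py <<'E'
import numpy as np,cv2
from bench import ctrl,imaging
def cloud(c):
    d=c["depth"];K=c["K"];v,u=np.mgrid[:480,:640]
    P=np.stack([(u-K[0,2])/K[0,0]*d,(v-K[1,2])/K[1,1]*d,d],-1)-c["t"]
    W=P@c["R"]; W[d<=0]=np.nan; return W
def ray(c,uv,z):
    d=c["R"].T@np.linalg.inv(c["K"])@np.r_[uv,1.]; o=-c["R"].T@c["t"]
    return o+d*(z-o[2])/d[2]
def hsv(c): return cv2.cvtColor(c["frame"],cv2.COLOR_RGB2HSV)
def big(m):
    n,l,s,ce=cv2.connectedComponentsWithStats(m.astype(np.uint8)); i=1+s[1:,4].argmax(); return l==i
E
python3 - <<'E'
from h import *
for n in("top","scene"):
    c=dict(np.load(n+"0.npz")); W=cloud(c); H=hsv(c); z=W[...,2]
    h,s,v=[H[...,i].astype(int) for i in range(3)]
    box=(W[...,0]>.25)&(W[...,0]<.95)&(W[...,1]>-.4)&(W[...,1]<.7)
    print(n)
    def rep(name,m,hgt=None):
        m=big(m); P=W[m]; r=cv2.minAreaRect(np.argwhere(m)[:,::-1].astype(np.float32))
        print(name,m.sum(),"med",np.nanmedian(P,0).round(3),"min",np.nanpercentile(P,2,0).round(3),"max",np.nanpercentile(P,98,0).round(3))
        if hgt is not None:
            B=cv2.boxPoints(r); Q=np.array([ray(c,b,hgt) for b in B])[:,:2]; print(Q.round(3).tolist(),"ctr",Q.mean(0).round(3))
    rep("tray",(h>50)&(h<80)&(s>150)&box,.02)
    rep("mat",(v<50)&box&(W[...,1]>.2)&(z<.03),.006)
    rep("grip",(v<60)&box&(z>.1)&(z<.15)&(W[...,1]<.1)&(W[...,1]>-.25),.141)
    rep("wings",(h>4)&(h<16)&(s>170)&box&(z>.09)&(z<.142)&(W[...,1]<-.1),.136)
    rep("plate",box&(abs(z-.012)<.004)&(W[...,1]<0)&(s<70),.012)
    rep("cover",box&(abs(z-.109)<.006)&(s<60)&(W[...,1]<0),.109)
    rep("tapem",(h>20)&(h<32)&(s>150)&box&(z>.035)&(z<.07))
    o=(z>.1)&(z<1.0)&box
    for a in np.arange(.25,.9,.1):
        print("%.2f"%a,[ (lambda q: "%.2f"%np.nanmax(q) if q.size else "--")(z[box&(W[...,0]>a)&(W[...,0]<a+.1)&(W[...,1]>b)&(W[...,1]<b+.1)&(z<1.1)]) for b in np.arange(-.4,.7,.1)])
E
```

```text
top
tray 4077 med [0.472 0.157 0.005] min [ 0.394  0.079 -0.001] max [0.551 0.235 0.021]
[[0.55, 0.244], [0.559, 0.077], [0.396, 0.069], [0.388, 0.234]] ctr [0.473 0.156]
mat 3130 med [0.477 0.388 0.006] min [0.415 0.305 0.   ] max [0.559 0.455 0.011]
[[0.416, 0.461], [0.573, 0.453], [0.561, 0.294], [0.404, 0.303]] ctr [0.489 0.378]
grip 141 med [ 0.562 -0.089  0.138] min [ 0.536 -0.1    0.107] max [ 0.583 -0.079  0.143]
[[0.539, -0.066], [0.591, -0.085], [0.584, -0.105], [0.532, -0.087]] ctr [ 0.561 -0.086]
wings 40 med [ 0.565 -0.21   0.131] min [ 0.552 -0.222  0.12 ] max [ 0.573 -0.2    0.137]
[[0.57, -0.197], [0.576, -0.203], [0.555, -0.224], [0.549, -0.218]] ctr [ 0.563 -0.21 ]
plate 2082 med [ 0.497 -0.175  0.012] min [ 0.455 -0.276  0.008] max [ 0.666 -0.009  0.016]
[[0.481, 0.002], [0.676, -0.024], [0.641, -0.305], [0.446, -0.275]] ctr [ 0.561 -0.15 ]
cover 2225 med [ 0.561 -0.092  0.108] min [ 0.502 -0.153  0.104] max [ 0.621 -0.034  0.113]
[[0.562, -0.001], [0.654, -0.095], [0.559, -0.186], [0.469, -0.092]] ctr [ 0.561 -0.093]
tapem 712 med [ 0.636 -0.352  0.053] min [ 0.46
[... 1801 characters left out ...]
 [ 0.729 -0.249  0.036] max [ 0.759 -0.196  0.058]
0.25 ['-0.71', '-0.71', '-0.71', '-0.71', '0.67', '0.42', '--', '--', '--', '--', '--']
0.35 ['0.36', '0.01', '0.00', '0.00', '0.02', '0.02', '0.68', '0.68', '0.03', '0.01', '--']
0.45 ['0.38', '0.14', '0.13', '0.14', '0.02', '0.01', '0.67', '0.68', '0.01', '0.01', '0.00']
0.55 ['0.38', '0.17', '0.16', '0.14', '0.02', '0.62', '0.62', '0.63', '0.60', '0.52', '0.02']
0.65 ['0.38', '0.06', '0.07', '0.07', '0.02', '0.56', '0.61', '0.46', '0.58', '0.54', '0.02']
0.75 ['0.38', '0.06', '0.05', '0.01', '0.01', '0.05', '0.05', '0.26', '0.26', '0.03', '0.01']
0.85 ['0.25', '0.02', '0.06', '0.01', '0.01', '0.05', '0.05', '0.26', '0.26', '0.04', '0.04']
```

Run:
```python
from h import *
C={n:dict(np.load(n+"0.npz")) for n in("top","scene")}
A=np.concatenate([cloud(c).reshape(-1,3) for c in C.values()]); A=A[~np.isnan(A[:,0])]
r=np.hypot(A[:,0],A[:,1]); az=np.arctan2(A[:,1],A[:,0])
for a in np.arange(-.3,1.2,.1):
    print("az%.1f"%a,[("%.2f:%.2f-%.2f"%(b,z.min(),z.max())) for b in np.arange(.15,.9,.05) for z in [A[(az>a)&(az<a+.1)&(r>b)&(r<b+.05)&(A[:,2]>.16),2]] if len(z)>3])
print("robot profile")
for b in np.arange(0,.75,.05):
    z=A[(az>-1.6)&(az<-1.0)&(r>b)&(r<b+.05)&(A[:,2]>0.05),2]
    if len(z):print("%.2f %.2f %.2f"%(b,z.min(),z.max()))
c=C["top"]; cv2.imwrite("pics/nut0.png",cv2.resize(c["frame"][215:310,345:495,::-1],None,fx=5,fy=5,interpolation=cv2.INTER_CUBIC))
```

```text
az-0.3 ['0.30:0.63-0.76', '0.60:0.16-0.16', '0.65:0.16-0.16']
az-0.2 ['0.15:0.29-0.53', '0.25:0.45-0.68', '0.30:0.47-0.76']
az-0.1 ['0.15:0.28-0.36', '0.25:0.29-0.73', '0.30:0.48-0.75']
az0.0 ['0.15:0.27-0.59', '0.25:0.27-0.73']
az0.1 ['0.15:0.26-0.56', '0.20:0.63-0.67', '0.25:0.26-0.70']
az0.2 ['0.15:0.25-0.62', '0.20:0.51-0.68', '0.25:0.27-0.65', '0.60:0.20-0.34', '0.65:0.16-1.03', '0.70:0.16-0.99', '0.75:0.76-0.84', '0.80:0.76-0.84']
az0.3 ['0.15:0.29-0.55', '0.20:0.39-0.63', '0.25:0.27-0.55', '0.55:0.99-1.00', '0.60:0.31-1.03', '0.65:0.16-1.03', '0.70:0.16-1.01']
az0.4 ['0.15:0.27-0.44', '0.20:0.27-0.50', '0.25:0.27-0.47', '0.50:0.16-0.95', '0.55:0.22-1.00', '0.60:0.28-1.02', '0.70:0.43-0.47', '0.75:0.44-0.47']
az0.5 ['0.15:0.28-0.35', '0.20:0.30-0.34', '0.50:0.62-0.93', '0.55:0.58-0.96', '0.60:0.29-0.90', '0.65:0.33-0.63', '0.70:0.36-0.60', '0.75:0.43-0.59', '0.80:0.44-0.57', '0.85:0.37-0.41']
az0.6 ['0.50:0.63-0.86', '0.55:0.59-0.77', '0.60:0.61-0.64', '0.65:0.54-0.56', '0.70:0.37-0.59', '0.75:0.30-0.59', '0.80:0.16-0.58', '0.85:0.16-0.49']
az0.7 ['0.75:0.44-0.52', '0.80:0.16-0.49', '0.85:0.30-0.35']
az0.8 []
az0.9 []
az1.0 []
az1.1 []
robot profile
0.50 0.24 0.37
0.55 0.30 0.37
0.60 0.24 0.26
```

View pics/nut0.png

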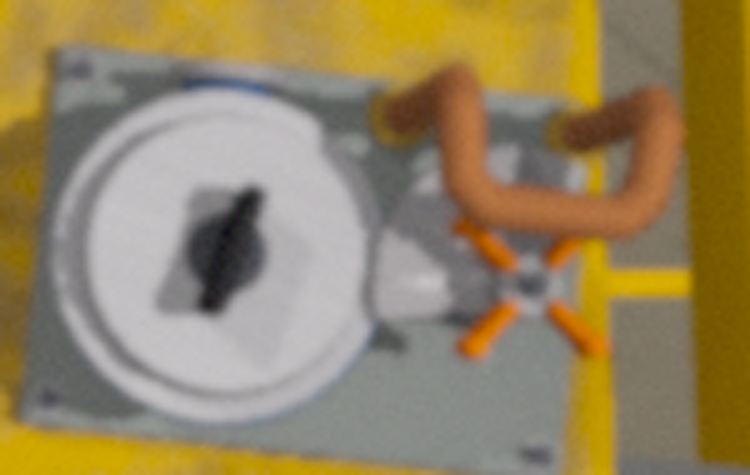

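```bash
cat > go.py <<'E'
# usage: go.py x y z yaw(tool x angle)  -> remaining shift in tool axes (cm), turn about tool y
import sys,numpy as np
from bench import ctrl
from scipy.spatial.transform import Rotation as R
o=ctrl.get_obs(); q=o["eef_rot"]; M=R.from_quat(np.r_[q[1:],q[0]]).as_matrix()
yaw=np.arctan2(M[1,0],M[0,0])
print("t %.2f pos %s yaw %.3f tilt %.3f open %.2f F %s q %s"%(o["time_s"],o["eef_pos"].round(4),yaw,np.arccos(-M[2,1]),o["opening"],o["wrist_force"].round(1),o["q"].round(2)))
a=list(map(float,sys.argv[1:]))
while len(a)>=4:
    p=np.array(a[:3]); dy=(a[3]-yaw+np.pi)%(2*np.pi)-np.pi
    print("shift cm",(M.T@(p-o["eef_pos"])*100).round(2),"norm %.1f"%(100*np.linalg.norm(p-o["eef_pos"])),"turn y %.3f"%-dy); a=a[4:]
E
python3 -m jog '[[[-2.85,-1,2.25],[0,0,0],8.5],[[-2.85,-1,2.25],[0,0,0],8.5],[[-2.85,-1,2.25],[0,0,0],8.5],[[-2.85,-1,2.25],[0,0,0],6],[[-2.85,-1,2.25],[0,0,0],3],[[-2.85,-1,2.25],[0,0,0],3],[[-2.85,-1,2.25],[0,0,0],3],[[-2.85,-1,2.25],[0,0,0],3]]' && python3 -m jog '[[[0,0,0],[0,0.12,0],3],[[0,0,0],[0,0.12,0],3],[[0,0,0],[0,0.12,0],3],[[0,0,0],[0,0.12,0],3],[[0,0,0],[0,0.12,0],3],[[0,0,0],[0,0.12,0],3],[[0,0,0],[0,0.12,0],3],[[0,0,0],[0,0.12,0],3]]'; python3 go.py 0.517 -0.207 0.25 -2.3
```

```text
time_s: 0.77
eef_pos: [0.2987, -0.2417, 0.3059]
eef_rot: [0.59, -0.583, 0.4, -0.39]
wrist_force: [0.8, -0.2, 1.1]
opening: 0.35
time_s: 1.43
eef_pos: [0.3009, -0.2324, 0.3075]
eef_rot: [0.331, -0.328, 0.631, -0.621]
wrist_force: [-0.5, 0.1, 0.8]
opening: 0.353
t 1.43 pos [ 0.3009 -0.2324  0.3075] yaw -2.172 tilt 0.015 open 0.35 F [-0.5  0.1  0.8] q [-0.98 -0.34  1.94  0.01  1.56  1.19]
shift cm [-14.26   5.74  16.44] norm 22.5 turn y 0.128
```

```bash
python3 - <<'E'
from h import *
c=dict(np.load("top0.npz"))
hub=ray(c,np.array([530,283])/5+[345,215],.140)[:2]
print("hub",hub)
for t in [(470,350),(600,348),(460,228)]:
    p=ray(c,np.array(t)/5+[345,215],.136)[:2]; d=p-hub; print(p.round(4),np.hypot(*d).round(4),"ang",np.arctan2(d[1],d[0]).round(3))
# cover centre from silhouette at rim: circle of light pixels
h=hsv(c);W=cloud(c)
m=big((W[...,2]>.08)&(W[...,2]<.115)&(h[...,1]<60)&(W[...,1]>-.175)&(W[...,1]<.02)&(W[...,0]>.45)&(W[...,0]<.7))
P=W[m]; (cx,cy),r=cv2.minEnclosingCircle(P[:,:2].astype(np.float32)); print(cx,cy,r)
pot=np.array([.561,-.091]); 
for y in(.127,.15,.1): print(y,pot-.14*np.array([-np.sin(-y),np.cos(y)]))
E
python3 -m jog '[[[-2.4,0.5,2.7],[0,0.0,0],3],[[-2.4,0.5,2.7],[0,0,0],3],[[-2.4,0.5,2.7],[0,0,0],3],[[-2.4,0.5,2.7],[0,0,0],3],[[-2.4,0.5,2.7],[0,0,0],3]]'
python3 - <<'E'
from h import *
c=imaging.camera("scene"); np.savez("s1.npz",**c)
cv2.imwrite("pics/s1.png",c["frame"][:,:,::-1])
E
```

```text
hub [ 0.54287919 -0.23027268]
[ 0.5122 -0.2024] 0.0414 ang 2.404
[ 0.5126 -0.2628] 0.0444 ang -2.321
[ 0.569  -0.1996] 0.0403 ang 0.865
0.5609596371650696 -0.09656111150979996 0.08345074206590652
0.127 [ 0.54326776 -0.22987249]
0.15 [ 0.54007866 -0.22942795]
0.1 [ 0.54702332 -0.23030058]
time_s: 1.85
eef_pos: [0.4821, -0.2127, 0.2823]
eef_rot: [0.324, -0.322, 0.632, -0.625]
wrist_force: [-0.3, -0.7, 0.2]
opening: 0.353
```

View pics/s1.png

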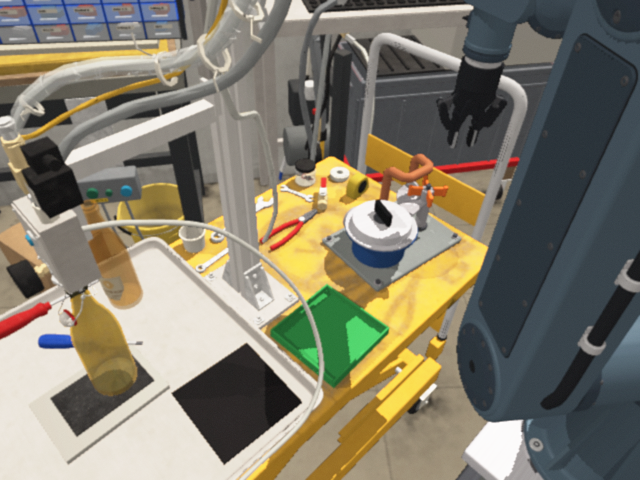

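```bash
python3 go.py 0.519 -0.209 0.20 -2.302
```

```text
t 1.90 pos [ 0.4865 -0.2116  0.2795] yaw -2.190 tilt 0.013 open 0.35 F [-0.6  1.4 -0.2] q [-0.64  0.05  1.66  0.01  1.45  1.55]
shift cm [-2.01  7.95  2.57] norm 8.6 turn y 0.112
```

```bash
python3 -m jog '[[[-0.7,2.6,0.85],[0,0,0],2.4],[[-0.7,2.6,0.85],[0,0,0],2.4],[[-0.6,2.3,0.8],[0,0,0],2.4],[[0,0,0],[0,0.11,0],2.4],[[0,0,0],[0,0,0],2.4]]'; python3 go.py 0.519 -0.209 0.113 -2.302
```

```text
time_s: 2.32
eef_pos: [0.5225, -0.206, 0.1968]
eef_rot: [0.29, -0.289, 0.652, -0.639]
wrist_force: [0.4, -0.5, 0.8]
opening: 0.28
t 2.32 pos [ 0.5225 -0.206   0.1968] yaw -2.298 tilt 0.018 open 0.28 F [ 0.4 -0.5  0.8] q [-0.59  0.19  1.67  0.01  1.3   1.7 ]
shift cm [0.53 8.37 0.08] norm 8.4 turn y 0.004
```

```bash
python3 -m jog '[[[0.35,0,0],[0,0,0],2.4],[[0.1,2.2,0],[0,0,0],2.4],[[0,2.2,0],[0,0,0],2.4],[[0,2.1,0],[0,0,0],2.4],[[0,1.6,0],[0,0,0],2.4],[[0,0,0],[0,0,0],1.6],[[0,0,0],[0,0,0],1.6]]'; python3 go.py 0.519 -0.209 0.113 -2.302
python3 - <<'E'
from h import *
c=imaging.camera("scene"); 
cv2.imwrite("pics/s2.png",cv2.resize(c["frame"][120:270,340:520,::-1],None,fx=4,fy=4,interpolation=cv2.INTER_CUBIC))
E
```

```text
time_s: 2.9
eef_pos: [0.5189, -0.2113, 0.1176]
eef_rot: [0.297, -0.294, 0.647, -0.638]
wrist_force: [-0.1, -0.2, -0.0]
opening: 0.185
t 2.90 pos [ 0.5189 -0.2113  0.1176] yaw -2.280 tilt 0.012 open 0.18 F [-0.1 -0.2 -0. ] q [-0.6   0.28  1.73  0.01  1.14  1.67]
shift cm [-0.18  0.47 -0.14] norm 0.5 turn y 0.022
```

View pics/s2.png

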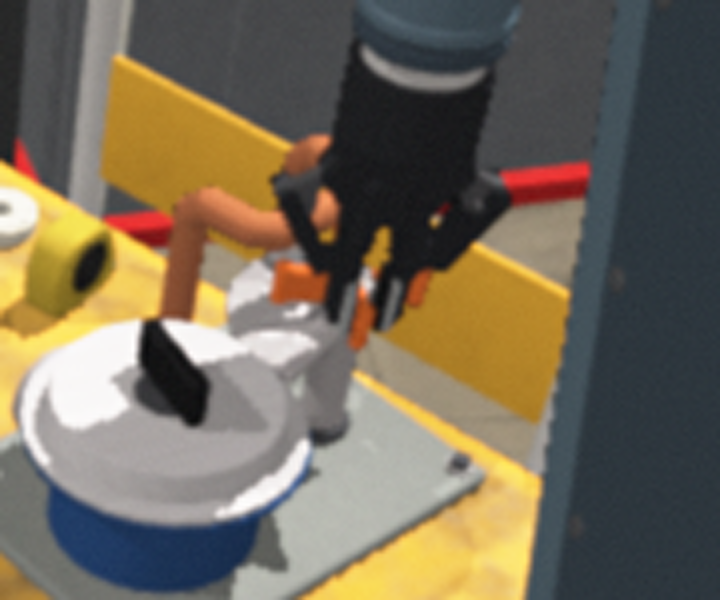

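```bash
python3 -m jog '[[[0.37,0.3,0.02],[0,-0.115,0],1.3],[[0.37,0,0.02],[0,-0.115,0],1.3],[[0.37,0,0.02],[0,-0.115,0],1.3],[[0.37,0,0.02],[0,-0.115,0],1.3],[[0.37,0,0.02],[0,-0.115,0],1.3],[[0.37,0,0.02],[0,-0.115,0],1.3]]'
python3 - <<'E'
from bench import ctrl;import numpy as np,os
p=ctrl.get_obs()["eef_pos"]; d=p[:2]-[.543,-.230]; print("r",np.hypot(*d),"ang",np.arctan2(d[1],d[0])%6.283)
E
python3 go.py
```

```text
time_s: 3.45
eef_pos: [0.5134, -0.2246, 0.1192]
eef_rot: [0.511, -0.495, 0.501, -0.492]
wrist_force: [-11.6, -14.6, -10.3]
opening: 0.155
r 0.030047712900397667 ang 2.9596837561266294
t 3.45 pos [ 0.5134 -0.2246  0.1192] yaw -1.559 tilt 0.026 open 0.16 F [-11.6 -14.6 -10.3] q [-0.64  0.28  1.73  0.03  1.14  0.91]
```

```bash
python3 -m jog '[[[0.3,0.3,-0.1],[0,0,0],1.6],[[0.3,0,-0.1],[0,0,0],1.6],[[0,0,0],[0,0,0],1.6]]'; python3 go.py;python3 - <<'E'
from h import *
p=ctrl.get_obs()["eef_pos"]; d=p[:2]-[.543,-.230]; print("r",np.hypot(*d),"ang",np.arctan2(d[1],d[0])%6.283)
c=imaging.camera("scene"); 
cv2.imwrite("pics/s3.png",cv2.resize(c["frame"][140:240,380:480,::-1],None,fx=6,fy=6,interpolation=cv2.INTER_CUBIC))
E
```

```text
time_s: 3.7
eef_pos: [0.5121, -0.2306, 0.1183]
eef_rot: [0.512, -0.494, 0.501, -0.493]
wrist_force: [-0.4, 0.9, -0.8]
opening: 0.189
t 3.70 pos [ 0.5121 -0.2306  0.1183] yaw -1.559 tilt 0.027 open 0.19 F [-0.4  0.9 -0.8] q [-0.65  0.28  1.73  0.03  1.14  0.9 ]
r 0.03086542171644796 ang 3.159672619144198
```

View pics/s3.png

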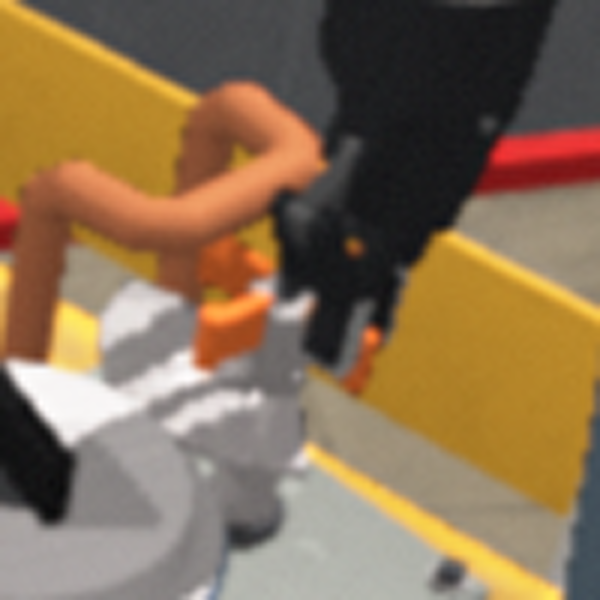

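```bash
python3 -m jog '[[[0.45,0,0.0],[0,-0.10,0],1.6],[[0.43,0,0.02],[0,-0.10,0],1.6],[[0.43,0,0.02],[0,-0.10,0],1.6],[[0.43,0,0.02],[0,-0.10,0],1.6],[[0.43,0,0.02],[0,-0.10,0],1.6],[[0.43,0,0.02],[0,-0.10,0],1.6],[[0.2,0,0],[0,0,0],1.6]]'; python3 go.py;python3 - <<'E'
from h import *
p=ctrl.get_obs()["eef_pos"]; d=p[:2]-[.543,-.230]; print("r",np.hypot(*d),"ang",np.arctan2(d[1],d[0])%6.283)
E
```

```text
time_s: 4.33
eef_pos: [0.5142, -0.2409, 0.1184]
eef_rot: [0.646, -0.613, 0.333, -0.309]
wrist_force: [-2.2, 4.7, -0.2]
opening: 0.188
t 4.33 pos [ 0.5142 -0.2409  0.1184] yaw -0.944 tilt 0.057 open 0.19 F [-2.2  4.7 -0.2] q [-0.67  0.31  1.69  0.04  1.18  0.26]
r 0.030795837569895543 ang 3.502969849156438
```

```bash
python3 -m jog '[[[0.5,0,-0.05],[0,0,0],1.6],[[0.5,0,-0.05],[0,0,0],1.6],[[0.3,0,0],[0,0,0],1.6],[[0,0,0],[0,0,0],2.4],[[0,0,0],[0,0,0],2.4]]'; python3 go.py;python3 - <<'E'
from h import *
p=ctrl.get_obs()["eef_pos"]; d=p[:2]-[.543,-.230]; print("r",np.hypot(*d),"ang",np.arctan2(d[1],d[0])%6.283)
from scipy.spatial.transform import Rotation as R
q=ctrl.get_obs()["eef_rot"]; print(R.from_quat(np.r_[q[1:],q[0]]).as_matrix().round(3))
E
```

```text
time_s: 4.75
eef_pos: [0.5178, -0.2487, 0.1192]
eef_rot: [0.645, -0.611, 0.34, -0.308]
wrist_force: [0.0, 0.3, -0.8]
opening: 0.281
t 4.75 pos [ 0.5178 -0.2487  0.1192] yaw -0.951 tilt 0.066 open 0.28 F [ 0.   0.3 -0.8] q [-0.68  0.33  1.66  0.04  1.2   0.26]
r 0.03133902102858568 ang 3.7805170744638
[[ 0.579 -0.019  0.815]
 [-0.813  0.064  0.579]
 [-0.063 -0.998  0.022]]
```

```bash
python3 -m jog '[[[0,-3,0],[0,0,-0.03],2.4],[[0,-3,0],[0,0,-0.03],2.4],[[0,-1,-2],[0,0,0],2.4],[[0,0,-2],[0,0,0],2.4],[[0,0,0],[0,0.12,0],2.4],[[0,0,0],[0,0.12,0],2.4],[[0,0,0],[0,0.12,0],2.4],[[0,0,0],[0,0.12,0],2.4],[[0,0,0],[0,0.12,0],2.4],[[0,0,0],[0,0.12,0],2.4],[[0,0,0],[0,0.12,0],2.4],[[0,0,0],[0,0.12,0],2.4]]' && python3 -m jog '[[[0,0,0],[0,0.12,0],2.4],[[0,0,0],[0,0.12,0],2.4],[[0,0,0],[0,0.12,0],2.4],[[0,0,0],[0,0.1,0],2.4]]'; python3 go.py .523 -.206 .17 -2.45
python3 - <<'E'
from h import *
c=imaging.camera("scene");np.savez("s4.npz",**c)
t=imaging.camera("top");np.savez("t4.npz",**t)
a=cv2.resize(c["frame"][140:240,380:480,::-1],(400,400),interpolation=cv2.INTER_CUBIC);b=cv2.resize(t["frame"][230:310,410:490,::-1],(400,400),interpolation=cv2.INTER_CUBIC)
cv2.imwrite("pics/s4.png",np.hstack([a,b]))
E
```

```text
time_s: 5.75
eef_pos: [0.4919, -0.2879, 0.2046]
eef_rot: [-0.405, 0.387, -0.572, 0.599]
wrist_force: [1.0, -0.5, 0.1]
opening: 0.282
time_s: 6.08
eef_pos: [0.4944, -0.2917, 0.2091]
eef_rot: [-0.258, 0.232, -0.648, 0.678]
wrist_force: [-0.1, 0.3, -0.6]
opening: 0.283
t 6.08 pos [ 0.4944 -0.2917  0.2091] yaw -2.434 tilt 0.057 open 0.28 F [-0.1  0.3 -0.6] q [-0.75  0.16  1.68  0.02  1.25  1.68]
shift cm [-7.66  3.82 -4.86] norm 9.8 turn y 0.016
```

View pics/s4.png

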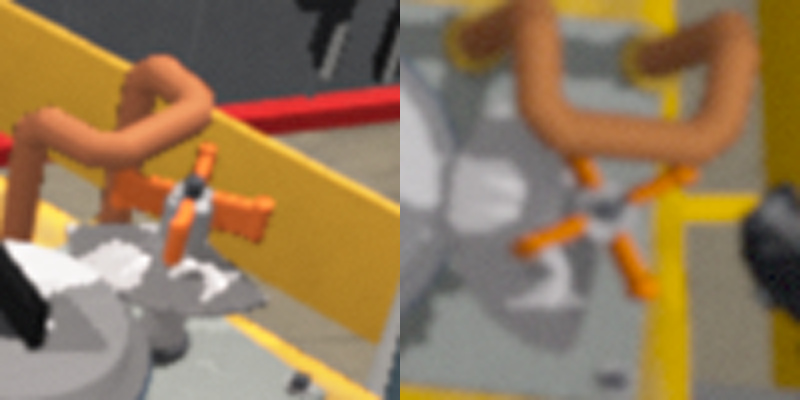

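```bash
cat >> go.py <<'E'
print("tilt fix turn x %.3f z %.3f"%(-M[2,2],M[2,0]))
d=o["eef_pos"][:2]-[.543,-.230]; print("nut r %.4f ang %.3f"%(np.hypot(*d),np.arctan2(d[1],d[0])%6.283))
E
python3 -m jog '[[[0,0,0],[0,-0.115,0],0],[[0,0,0],[0,-0.115,0],0],[[0,0,0],[0,-0.115,0],0],[[0,0,0],[0,-0.115,0],0],[[0,0,0],[0,-0.115,0],0],[[0,0,0],[0,-0.11,0],0]]'; python3 go.py .5096 -.2235 .18 -1.76
```

```text
time_s: 6.68
eef_pos: [0.4963, -0.2947, 0.2129]
eef_rot: [-0.475, 0.461, -0.508, 0.552]
wrist_force: [-0.3, 1.0, 0.0]
opening: -0.004
t 6.68 pos [ 0.4963 -0.2947  0.2129] yaw -1.696 tilt 0.066 open -0.00 F [-0.3  1.   0. ] q [-0.75  0.16  1.67  0.01  1.25  0.94]
shift cm [-7.32  3.11  0.24] norm 8.0 turn y 0.064
tilt fix turn x -0.060 z 0.027
nut r 0.0798 ang 4.087
```

```bash
python3 -m jog '[[[0,0,0],[-0.06,0.06,0.027],0],[[-2.5,1.1,0.1],[0,0,0],0],[[-2.5,1.1,0.1],[0,0,0],0],[[-2.5,1.1,0.1],[0,0,0],0],[[0,0,0],[0,0,0],0]]'; python3 go.py .5096 -.2235 .115 -1.76
```

```text
time_s: 7.1
eef_pos: [0.5143, -0.2235, 0.1819]
eef_rot: [-0.458, 0.457, -0.537, 0.542]
wrist_force: [-0.6, 0.4, 0.1]
opening: -0.001
t 7.10 pos [ 0.5143 -0.2235  0.1819] yaw -1.735 tilt 0.007 open -0.00 F [-0.6  0.4  0.1] q [-0.62  0.19  1.7  -0.    1.24  1.11]
shift cm [ 0.06  6.69 -0.5 ] norm 6.7 turn y 0.025
tilt fix turn x -0.006 z 0.003
nut r 0.0294 ang 2.918
```

```bash
python3 -m jog '[[[0,2.3,-0.5],[0,0,0],0],[[0,2.3,0],[0,0,0],0],[[0,2.1,0],[0,0,0],0],[[0,0,0],[0,0,0],0]]'; python3 go.py .5096 -.2235 .115 -1.76
```

```text
time_s: 7.43
eef_pos: [0.5132, -0.2247, 0.1168]
eef_rot: [-0.463, 0.461, -0.529, 0.542]
wrist_force: [-1.6, -0.0, -0.7]
opening: -0.0
t 7.43 pos [ 0.5132 -0.2247  0.1168] yaw -1.719 tilt 0.018 open -0.00 F [-1.6 -0.  -0.7] q [-0.62  0.27  1.75 -0.    1.1   1.1 ]
shift cm [-0.07  0.18 -0.37] norm 0.4 turn y 0.041
tilt fix turn x -0.015 z 0.010
nut r 0.0303 ang 2.965
```

```bash
python3 -m jog '[[[0.4,0,-0.3],[0,-0.1,0],0],[[0.45,0,-0.1],[0,-0.1,0],0],[[0.5,0,0],[0,-0.1,0],0],[[0.5,0,0.03],[0,-0.1,0],0],[[0.5,0,0.03],[0,-0.1,0],0]]'; python3 go.py ; python3 -m jog '[[[0.5,0,0.0],[0,-0.1,0],0],[[0.5,0,0.0],[0,-0.1,0],0],[[0.4,0,0],[0,0,0],0]]'; python3 go.py .515 -.2494 .115 -.96
```

```text
time_s: 7.85
eef_pos: [0.5054, -0.234, 0.1171]
eef_rot: [0.591, -0.582, 0.4, -0.391]
wrist_force: [-14.5, 15.5, 12.2]
opening: -0.004
t 7.85 pos [ 0.5054 -0.234   0.1171] yaw -1.186 tilt 0.019 open -0.00 F [-14.5  15.5  12.2] q [-0.65  0.28  1.74  0.01  1.14  0.53]
tilt fix turn x -0.003 z -0.018
nut r 0.0378 ang 3.248
time_s: 8.1
eef_pos: [0.5023, -0.2357, 0.1176]
eef_rot: [0.635, -0.618, 0.343, -0.311]
wrist_force: [-7.2, 12.9, 5.7]
opening: 0.003
t 8.10 pos [ 0.5023 -0.2357  0.1176] yaw -0.961 tilt 0.051 open 0.00 F [-7.2 12.9  5.7] q [-0.66  0.3   1.72  0.02  1.18  0.29]
shift cm [1.86 0.16 0.25] norm 1.9 turn y -0.001
tilt fix turn x -0.001 z -0.051
nut r 0.0411 ang 3.280
```

```bash
python3 -m jog '[[[0.6,0,0.5],[0,0,-0.03],0],[[0.7,0,0.3],[0,0,-0.02],0],[[0.7,0,0.1],[0,0,0],0],[[0.7,0,0.1],[0,0,0],0]]'; python3 go.py .515 -.2494 .115 -.96;python3 - <<'E'
from h import *
c=imaging.camera("scene")
t=imaging.camera("top")
a=cv2.resize(c["frame"][140:240,380:480,::-1],(400,400),interpolation=cv2.INTER_CUBIC);b=cv2.resize(t["frame"][230:310,410:490,::-1],(400,400),interpolation=cv2.INTER_CUBIC)
cv2.imwrite("pics/s5.png",np.hstack([a,b]))
E
```

```text
time_s: 8.43
eef_pos: [0.5097, -0.2373, 0.1153]
eef_rot: [0.633, -0.625, 0.341, -0.305]
wrist_force: [-13.1, 6.3, 4.4]
opening: -0.002
t 8.43 pos [ 0.5097 -0.2373  0.1153] yaw -0.950 tilt 0.053 open -0.00 F [-13.1   6.3   4.4] q [-0.65  0.32  1.69  0.    1.18  0.3 ]
shift cm [ 1.29 -0.03 -0.27] norm 1.3 turn y 0.010
tilt fix turn x 0.014 z -0.051
nut r 0.0341 ang 3.359
```

View pics/s5.png

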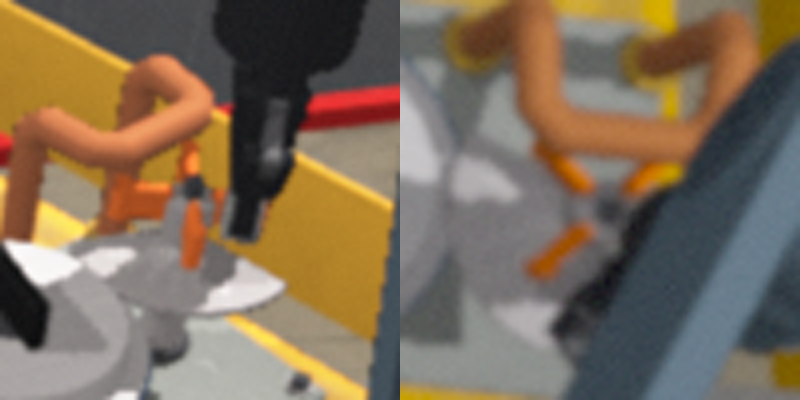

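```bash
python3 -m jog '[[[0.9,0,0],[0,0,-0.04],0],[[0.9,0,0.1],[0,0,0],0],[[0.9,0,0.1],[0,0,0],0],[[0.9,0,0.1],[0,0,0],0]]'; python3 go.py .515 -.2494 .115 -.96
```

```text
time_s: 8.87
eef_pos: [0.5155, -0.2453, 0.1142]
eef_rot: [0.634, -0.627, 0.345, -0.292]
wrist_force: [-18.5, 21.0, 15.1]
opening: -0.001
t 8.87 pos [ 0.5155 -0.2453  0.1142] yaw -0.937 tilt 0.076 open -0.00 F [-18.5  21.   15.1] q [-0.65  0.35  1.65 -0.    1.22  0.29]
shift cm [ 0.3  -0.09 -0.29] norm 0.4 turn y 0.023
tilt fix turn x 0.025 z -0.072
nut r 0.0315 ang 3.649
```

```bash
python3 -m jog '[[[-0.6,0,-0.3],[0,0,0],0],[[0,-3,0],[0.01,0,-0.03],0],[[0,-3,0],[0.01,0,-0.04],2.4],[[-2,-1,-1.5],[0,0,0],2.4],[[0,0,0],[0,0.12,0],2.4],[[0,0,0],[0,0.12,0],2.4],[[0,0,0],[0,0.12,0],2.4],[[0,0,0],[0,0.12,0],2.4],[[0,0,0],[0,0.12,0],2.4],[[0,0,0],[0,0.12,0],2.4],[[0,0,0],[0,0.12,0],2.4],[[0,0,0],[0,0.12,0],2.4]]'
python3 - <<'E'
from h import *
t=imaging.camera("top"); H=hsv(t); W=cloud(t)
h,s,v=[H[...,i].astype(int) for i in range(3)]
m=(h<14)&(s>185)&(v>150)
hub=np.array([.543,-.230]); o=np.argwhere(m[240:300,420:480])+[240,420]
P=np.array([ray(t,p[::-1],.136)[:2] for p in o])-hub
r=np.hypot(*P.T); a=np.arctan2(P[:,1],P[:,0])%(2*np.pi)
k=(r>.02)&(r<.048)
hist=np.histogram(a[k],bins=np.arange(0,6.4,.2)); print(list(zip(hist[1].round(1),hist[0])))
E
python3 go.py .5155 -.215 .18 -2.08
```

```text
time_s: 9.87
eef_pos: [0.4914, -0.2462, 0.2094]
eef_rot: [-0.407, 0.407, -0.569, 0.587]
wrist_force: [0.2, 0.3, 0.8]
opening: 0.285
[(np.float64(0.0), np.int64(0)), (np.float64(0.2), np.int64(0)), (np.float64(0.4), np.int64(0)), (np.float64(0.6), np.int64(0)), (np.float64(0.8), np.int64(0)), (np.float64(1.0), np.int64(0)), (np.float64(1.2), np.int64(1)), (np.float64(1.4), np.int64(0)), (np.float64(1.6), np.int64(0)), (np.float64(1.8), np.int64(0)), (np.float64(2.0), np.int64(0)), (np.float64(2.2), np.int64(0)), (np.float64(2.4), np.int64(2)), (np.float64(2.6), np.int64(0)), (np.float64(2.8), np.int64(0)), (np.float64(3.0), np.int64(0)), (np.float64(3.2), np.int64(0)), (np.float64(3.4), np.int64(0)), (np.float64(3.6), np.int64(0)), (np.float64(3.8), np.int64(0)), (np.float64(4.0), np.int64(1)), (np.float64(4.2), np.int64(0)), (np.float64(4.4), np.int64(0)), (np.float64(4.6), np.int64(0)), (np.float64(4.8), np.int64(0)), (np.float64(5.0), np.int64(0)), (np.float64(5.2), np.int64(0)), (np.float64(5.4), np.int64(0)), (np.float64(5.6), np.int64(0)), (np.float64(5.8), np.int64(1)), (np.float64(6.0), np.int64(0))]
t 9.92 pos [ 0.4917 -0.2464  0.2098] yaw -1.923 tilt 0.027 open 0.28 F [-0.4  0.9  0.4] q [-0.68  0.13  1.71 -0.01  1.28  1.25]
shift cm [-3.82  2.95  1.09] norm 4.9 turn y 0.157
tilt fix turn x -0.022 z 0.016
nut r 0.0539 ang 3.451
```

```bash
cat > wing.py <<'E'
from h import *
t=imaging.camera("top"); H=hsv(t)
h,s,v=[H[...,i].astype(int) for i in range(3)]; W=cloud(t)
m=(h<15)&(s>150)&(v>120)&(W[...,2]<.142)
hub=np.array([.543,-.230]); o=np.argwhere(m[235:305,415:485])+[235,415]
P=np.array([ray(t,p[::-1],.136)[:2] for p in o])-hub
r=np.hypot(*P.T); a=np.arctan2(P[:,1],P[:,0])%(2*np.pi)
k=(r>.018)&(r<.046)
for q in range(4):
    j=k&(a>q*np.pi/2)&(a<(q+1)*np.pi/2)
z=np.exp(4j*a[k]).mean(); print(k.sum(),"coh %.2f"%abs(z),"wing angles",[round((np.angle(z)/4+i*np.pi/2)%6.283,3) for i in range(4)])
E
python3 wing.py
python3 - <<'E'
import cv2,numpy as np
exec(open('wing.py').read().split("t=imaging")[0])
c=dict(np.load("t4.npz"));imaging.camera=lambda n:c
exec(open('wing.py').read())
E
```

```text
48 coh 0.87 wing angles [np.float64(5.825), np.float64(1.113), np.float64(2.683), np.float64(4.254)]
49 coh 0.89 wing angles [np.float64(0.42), np.float64(1.991), np.float64(3.562), np.float64(5.133)]
```

```bash
python3 -m jog '[[[0,0,0],[-0.02,0.105,0.016],2.4],[[-1.9,1.5,0.6],[0,0,0],2.4],[[-1.9,1.5,0.6],[0,0,0],2.4],[[0,0,0],[0,0,0],2.4]]'; python3 go.py .5152 -.2163 .115 -2.029
```

```text
time_s: 10.3
eef_pos: [0.5208, -0.2199, 0.1843]
eef_rot: [-0.383, 0.38, -0.592, 0.598]
wrist_force: [-0.4, 0.5, -0.0]
opening: 0.282
t 10.30 pos [ 0.5208 -0.2199  0.1843] yaw -2.001 tilt 0.011 open 0.28 F [-0.4  0.5 -0. ] q [-0.61  0.2   1.69  0.    1.25  1.39]
shift cm [-0.1   6.93 -0.73] norm 7.0 turn y 0.028
tilt fix turn x -0.011 z 0.001
nut r 0.0244 ang 2.716
```

```bash
python3 -m jog '[[[-0.1,0,-0.8],[0,0.03,0],2.4],[[0,2.4,0],[0,0,0],2.4],[[0,2.4,0],[0,0,0],2.4],[[0,2.1,0],[0,0,0],2.4],[[0,0,0],[0,0,0],1.4],[[0,0,0],[0,0,0],1.4]]'; python3 go.py .5152 -.2163 .115 -2.029
```

```text
time_s: 10.8
eef_pos: [0.517, -0.2202, 0.1205]
eef_rot: [-0.384, 0.379, -0.588, 0.602]
wrist_force: [0.2, -0.5, 1.4]
opening: 0.159
t 10.80 pos [ 0.517  -0.2202  0.1205] yaw -2.002 tilt 0.021 open 0.16 F [ 0.2 -0.5  1.4] q [-0.61  0.26  1.75 -0.    1.11  1.39]
shift cm [-0.29  0.54 -0.34] norm 0.7 turn y 0.027
tilt fix turn x -0.020 z 0.005
nut r 0.0278 ang 2.782
```

```bash
python3 -m jog '[[[0.5,0.6,-0.4],[0,-0.05,0],1.4],[[0.6,0.2,0],[0,-0.08,0],1.4],[[0.6,0,0],[0,-0.08,0],1.4],[[0.6,0,0.02],[0,-0.08,0],1.4],[[0.6,0,0.03],[0,-0.08,0],1.4],[[0.6,0,0.03],[0,-0.08,0],1.4]]'; python3 go.py;  python3 -m jog '[[[0.6,0,0.03],[0,-0.08,0],1.4],[[0.6,0,0.03],[0,-0.08,0],1.4],[[0.6,0,0.03],[0,-0.08,0],1.4]]'; python3 go.py; python3 wing.py
```

```text
time_s: 11.3
eef_pos: [0.5096, -0.2469, 0.1214]
eef_rot: [0.519, -0.507, 0.48, -0.493]
wrist_force: [0.2, 5.6, -3.6]
opening: 0.166
t 11.30 pos [ 0.5096 -0.2469  0.1214] yaw -1.518 tilt 0.025 open 0.17 F [ 0.2  5.6 -3.6] q [-0.67  0.27  1.74  0.02  1.11  0.84]
tilt fix turn x -0.025 z 0.003
nut r 0.0374 ang 3.611
time_s: 11.55
eef_pos: [0.5117, -0.2597, 0.1237]
eef_rot: [0.579, -0.565, 0.412, -0.42]
wrist_force: [-3.4, 17.2, -3.0]
opening: 0.163
t 11.55 pos [ 0.5117 -0.2597  0.1237] yaw -1.257 tilt 0.024 open 0.16 F [-3.4 17.2 -3. ] q [-0.69  0.29  1.71  0.02  1.13  0.56]
tilt fix turn x -0.023 z -0.003
nut r 0.0432 ang 3.901
59 coh 0.89 wing angles [np.float64(0.719), np.float64(2.29), np.float64(3.86), np.float64(5.431)]
```

```bash
python3 -m jog '[[[-0.3,-0.5,0],[0,0,0],2.4],[[0,-3,0],[0,0,0],2.4],[[0,-3,0],[0,0,0],2.4],[[-3,-2,-1],[0,0.12,0],4],[[-3,0,-1],[0,0.12,0],4],[[-3,0,-1],[0,0.12,0],4],[[0,0,0],[0,0.12,0],4],[[0,0,0],[0,0.12,0],4],[[0,0,0],[0,0.06,0],4]]'; python3 go.py .561 -.087 .2 -1.92; python3 wing.py
python3 - <<'E'
from h import *
for n in("top","scene"):
    c=imaging.camera(n); W=cloud(c); H=hsv(c)
    z=W[...,2]; m=(H[...,2]<60)&(z>.118)&(z<.146)&(W[...,1]<-.03)&(W[...,1]>-.15)&(W[...,0]>.5)&(W[...,0]<.62)
    P=W[m]; print(n,m.sum(),P.mean(0).round(4),P.min(0).round(3),P.max(0).round(3))
    if len(P)>20:
        Q=P[P[:,2]>.135][:,:2]; r=cv2.minAreaRect(Q.astype(np.float32)); print(r, cv2.fitLine(Q.astype(np.float32),2,0,.01,.01).ravel())
    np.savez(n+"6.npz",**c)
E
```

```text
time_s: 12.35
eef_pos: [0.4624, -0.1783, 0.2319]
eef_rot: [-0.415, 0.394, -0.571, 0.589]
wrist_force: [-0.1, 0.6, -0.5]
opening: 0.469
t 12.35 pos [ 0.4624 -0.1783  0.2319] yaw -1.923 tilt 0.039 open 0.47 F [-0.1  0.6 -0.5] q [-0.62 -0.03  1.83  0.02  1.31  1.3 ]
shift cm [-11.94   3.53   5.97] norm 13.8 turn y -0.003
tilt fix turn x -0.038 z -0.010
nut r 0.0957 ang 2.571
63 coh 0.88 wing angles [np.float64(0.699), np.float64(2.27), np.float64(3.84), np.float64(5.411)]
top 101 [ 0.558  -0.0899  0.1384] [ 0.534 -0.101  0.118] [ 0.583 -0.077  0.145]
((0.5577408075332642, -0.09125947207212448), (0.010320281609892845, 0.05361314117908478), 67.55986022949219) [ 0.9194278  -0.39325878  0.55737376 -0.09019443]
scene 185 [ 0.5553 -0.0865  0.1323] [ 0.53  -0.103  0.118] [ 0.584 -0.075  0.142]
((0.557463526725769, -0.08924371749162674), (0.008935924619436264, 0.05848369374871254), 67.78036499023438) [ 0.9190236  -0.39420253  0.5568403  -0.08852655]
```

```bash
python3 -m jog '[[[0,0,0],[-0.038,0.05,-0.01],4],[[-3.9,1.0,2.0],[0,0,0],4],[[-3.9,1.0,2.0],[0,0,0],4],[[-3.5,1.0,1.6],[0,0,0],4],[[0,0,0],[0,0,0],4]]'; python3 go.py .558 -.089 .115 -1.97
```

```text
time_s: 12.92
eef_pos: [0.5603, -0.1, 0.2059]
eef_rot: [-0.394, 0.393, -0.585, 0.59]
wrist_force: [-1.5, 0.1, -0.3]
opening: 0.468
t 12.92 pos [ 0.5603 -0.1     0.2059] yaw -1.961 tilt 0.007 open 0.47 F [-1.5  0.1 -0.3] q [-0.38  0.19  1.65 -0.    1.3   1.58]
shift cm [-0.95  9.08 -0.69] norm 9.2 turn y 0.009
tilt fix turn x -0.007 z 0.003
nut r 0.1312 ang 1.438
```

```bash
python3 -m jog '[[[-1.0,1,-0.7],[0,0,0],4],[[0,3,0],[0,0,0],4],[[0,3,0],[0,0,0],4],[[0,0,0],[0,0,0],4]]'; python3 go.py .558 -.089 .115 -1.97
```

```text
time_s: 13.25
eef_pos: [0.5623, -0.0875, 0.1368]
eef_rot: [-0.4, 0.397, -0.58, 0.588]
wrist_force: [-2.4, 0.4, -1.3]
opening: 0.47
t 13.25 pos [ 0.5623 -0.0875  0.1368] yaw -1.943 tilt 0.013 open 0.47 F [-2.4  0.4 -1.3] q [-0.36  0.26  1.71 -0.    1.15  1.58]
shift cm [ 0.28  2.18 -0.37] norm 2.2 turn y 0.027
tilt fix turn x -0.012 z 0.004
nut r 0.1438 ang 1.436
```

Descend, grip, check the opening, then lift.

```bash
python3 -m jog '[[[0.2,1.2,-0.3],[0,0.03,0],4],[[0,1.1,0],[0,0,0],4],[[0,0,0],[0,0,0],0],[[0,0,0],[0,0,0],0],[[0,0,0],[0,0,0],0],[[0,0,0],[0,0,0],0],[[0,0,0],[0,0,0],0]]'; python3 go.py .558 -.089 .115 -1.97; python3 -m jog '[[[0,-1.5,0],[0,0,0],0],[[0,-2,0],[0,0,0],0],[[0,-3,0],[0,0,0],0],[[0,-3,0],[0,0,0],0],[[0,-3,0],[0,0,0],0],[[0,0,0],[0,0,0],0]]';python3 go.py .42 .10 .26 -1.97 .487 .382 .26 -1.97
```

```text
time_s: 13.83
eef_pos: [0.56, -0.0945, 0.119]
eef_rot: [-0.393, 0.392, -0.582, 0.594]
wrist_force: [-1.1, -0.2, -3.2]
opening: 0.127
t 13.83 pos [ 0.56   -0.0945  0.119 ] yaw -1.965 tilt 0.018 open 0.13 F [-1.1 -0.2 -3.2] q [-0.37  0.28  1.73 -0.01  1.12  1.6 ]
shift cm [-0.43  0.39 -0.4 ] norm 0.7 turn y 0.005
tilt fix turn x -0.015 z 0.009
nut r 0.1366 ang 1.446
time_s: 14.33
eef_pos: [0.5571, -0.091, 0.2489]
eef_rot: [-0.393, 0.394, -0.584, 0.591]
wrist_force: [1.2, -0.2, -2.2]
opening: 0.128
t 14.33 pos [ 0.5571 -0.091   0.2489] yaw -1.961 tilt 0.011 open 0.13 F [ 1.2 -0.2 -2.2] q [-0.37  0.14  1.62 -0.01  1.38  1.59]
shift cm [-12.44  -1.36 -19.93] norm 23.5 turn y 0.009
shift cm [-41.07  -1.59 -24.47] norm 47.8 turn y 0.009
tilt fix turn x -0.009 z 0.007
nut r 0.1397 ang 1.470
```

Run:
```python
from h import *
C={n:dict(np.load(n+"0.npz")) for n in("top","scene")}
A=np.concatenate([cloud(c).reshape(-1,3) for c in C.values()]); A=A[~np.isnan(A[:,0])]
for y in np.arange(.05,.65,.05):
    print("y%.2f"%y,[("%.2f:%.2f-%.2f(%d)"%(x,z.min(),z.max(),len(z))) for x in np.arange(.2,.8,.05) for z in [A[(A[:,1]>y)&(A[:,1]<y+.05)&(A[:,0]>x)&(A[:,0]<x+.05)&(A[:,2]>.05),2]] if len(z)>0])
W=cloud(C["scene"])
for v,u in [(300,307),(330,316),(360,321),(380,319),(270,285),(250,250),(420,280),(455,240)]:
    p=W[v-4:v+5,u-4:u+5].reshape(-1,3); i=np.nanargmax(p[:,2]); print(u,v,p[i].round(3))
```

```text
y0.05 ['0.20:0.27-0.68(11141)', '0.25:0.27-0.67(7935)']
y0.10 ['0.20:0.27-0.47(2823)', '0.25:0.27-0.42(1322)']
y0.15 ['0.55:0.29-0.62(326)', '0.60:0.05-1.03(2716)', '0.65:0.05-1.03(10783)', '0.70:0.09-0.61(112)', '0.80:0.05-0.05(3)']
y0.20 ['0.40:0.08-0.16(258)', '0.45:0.15-0.96(864)', '0.50:0.23-1.00(2419)', '0.55:0.36-1.03(5191)', '0.60:0.05-1.03(9200)', '0.65:0.05-1.03(11483)', '0.70:0.05-0.10(54)', '0.75:0.76-0.84(192)']
y0.25 ['0.35:0.05-0.08(177)', '0.40:0.07-0.89(1869)', '0.45:0.22-0.96(3844)', '0.50:0.23-1.00(2439)', '0.55:0.49-1.00(450)', '0.65:0.44-0.47(1297)']
y0.30 ['0.35:0.81-0.82(4)', '0.40:0.63-0.87(1369)', '0.45:0.58-0.92(5060)', '0.50:0.30-0.90(2182)', '0.55:0.31-0.61(402)', '0.65:0.43-0.47(1443)']
y0.35 ['0.45:0.59-0.63(66)', '0.50:0.55-0.62(1297)', '0.55:0.35-0.63(2842)', '0.60:0.37-0.60(211)', '0.65:0.43-0.47(1573)', '0.80:0.05-0.26(834)']
y0.40 ['0.55:0.37-0.60(513)', '0.60:0.37-0.60(2751)', '0.65:0.43-0.58(1717)', '0.80:0.05-0.27(2212)']
y0.45 ['0.55:0.44-0.52(1099)', '0.60:0.05-0.58(4758)', '0.65:0.05-0.58(3442)', '0.70:0.09-0.47(94)']
y0.50 ['0.55:0.44-0.49(508)', '0.60:0.05-0.52(5846)', '0.65:0.05-0.54(3202)', '0.70:0.16-0.47(191)']
y0.55 ['0.60:0.31-0.34(374)', '0.65:0.05-0.35(616)']
y0.60 []
307 300 [0.469 0.234 0.186]
316 330 [0.439 0.239 0.14 ]
321 360 [0.409 0.248 0.091]
319 380 [0.391 0.264 0.066]
285 270 [0.5   0.255 0.241]
250 250 [0.533 0.289 0.296]
280 420 [0.406 0.35  0.009]
240 455 [0.411 0.438 0.007]
```

```bash
python3 -m jog '[[[-0.8,0.7,-3.4],[0,0,0],0],[[-0.8,0.7,-3.4],[0,0,0],0],[[-0.8,0.7,-3.4],[0,0,0],0],[[-0.8,0.7,-3.4],[0,0,0],0],[[-0.8,0.7,-3.4],[0,0,0],0],[[-0.8,0.7,-3.4],[0,0,0],0],[[-0.8,0.7,-3.4],[0,0,0],0]]'; python3 go.py .33 .25 .185 -1.96
```

```text
time_s: 14.92
eef_pos: [0.3573, 0.0519, 0.1947]
eef_rot: [-0.396, 0.39, -0.581, 0.594]
wrist_force: [0.1, 0.2, -2.8]
opening: 0.126
t 14.92 pos [0.3573 0.0519 0.1947] yaw -1.964 tilt 0.020 open 0.13 F [ 0.1  0.2 -2.8] q [-0.18 -0.32  2.15 -0.01  1.29  1.78]
shift cm [-17.26   0.71 -10.12] norm 20.0 turn y -0.004
tilt fix turn x -0.019 z 0.004
nut r 0.3376 ang 2.153
```

```bash
python3 -m jog '[[[-2.9,0,-1.7],[-0.018,0,0],0],[[-2.9,0,-1.7],[0,0,0],0],[[-2.9,0,-1.7],[0,0,0],0],[[-2.9,0,-1.7],[0,0,0],0],[[-2.9,0,-1.7],[0,0,0],0],[[-2.8,0,-1.7],[0,0,0],0]]'; python3 go.py .33 .385 .185 -1.96
```

```text
time_s: 15.42
eef_pos: [0.3165, 0.2582, 0.1886]
eef_rot: [0.39, -0.394, 0.589, -0.588]
wrist_force: [0.1, -0.0, -2.8]
opening: 0.121
t 15.42 pos [0.3165 0.2582 0.1886] yaw -1.966 tilt 0.006 open 0.12 F [ 0.1 -0.  -2.8] q [ 0.39 -0.16  2.04  0.    1.27  2.36]
shift cm [-12.22   0.33  -3.64] norm 12.8 turn y -0.006
tilt fix turn x 0.004 z 0.004
nut r 0.5382 ang 2.005
```

```bash
python3 -m jog '[[[-3,0,-0.9],[0,0,0],0],[[-3,0,-0.9],[0,0,0],0],[[-3,0,-0.9],[0,0,0],0],[[-3,0,-0.9],[0,0,0],0],[[0,0,0],[0,0,0],0]]'; python3 go.py .485 .382 .14 -1.96
python3 - <<'E'
from h import *
c=imaging.camera("scene"); t=imaging.camera("top")
cv2.imwrite("pics/s7.png",np.hstack([cv2.resize(c["frame"][100:,:,::-1],(400,238)),cv2.resize(t["frame"][100:,:,::-1],(400,238))]).repeat(2,0).repeat(2,1)[:, :,:][:, ::1])
a=cv2.resize(c["frame"][150:480,100:540,::-1],(400,300));b=cv2.resize(t["frame"][150:450,20:420,::-1],(400,300))
cv2.imwrite("pics/s7.png",np.hstack([a,b]))
E
```

```text
time_s: 15.83
eef_pos: [0.324, 0.395, 0.1862]
eef_rot: [0.393, -0.397, 0.588, -0.585]
wrist_force: [-0.6, -1.0, -3.6]
opening: 0.125
t 15.83 pos [0.324  0.395  0.1862] yaw -1.957 tilt 0.007 open 0.13 F [-0.6 -1.  -3.6] q [0.65 0.09 1.81 0.01 1.25 2.6 ]
shift cm [-4.86  4.5  15.44] norm 16.8 turn y 0.003
tilt fix turn x 0.007 z 0.001
nut r 0.6622 ang 1.908
```

View pics/s7.png

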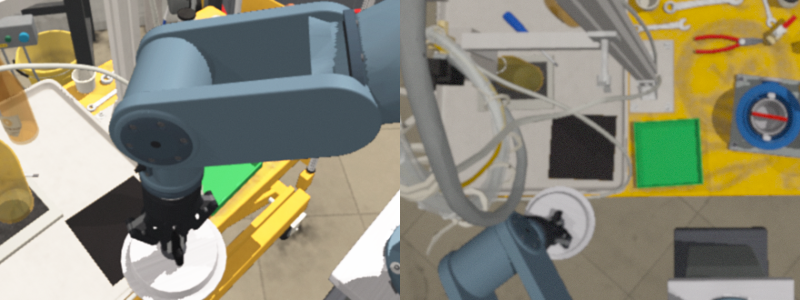

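Run:
```python
from h import *
A=[]
for n in("top","scene"):
    c=imaging.camera(n); W=cloud(c); H=hsv(c); m=(H[...,0]>95)&(H[...,0]<110)&(H[...,1]>60)&(H[...,2]<190)&(W[...,2]>.05)&(W[...,1]>0)&(W[...,0]<.6)&(W[...,0]>-.1)&(W[...,1]<.7); A.append(W[m])
A=np.concatenate(A)
for y in np.arange(.1,.7,.06):
    print("y%.2f"%y,[("%.2f:%.2f-%.2f(%d)"%(x,z.min(),z.max(),len(z))) for x in np.arange(-.1,.6,.06) for z in [A[(A[:,1]>y)&(A[:,1]<y+.06)&(A[:,0]>x)&(A[:,0]<x+.06),2]] if len(z)>8])
B=[]
for n in("top","scene"):
    c=dict(np.load(n+"0.npz")); B.append(cloud(c).reshape(-1,3))
B=np.concatenate(B);B=B[~np.isnan(B[:,0])]
print("obst")
for y in np.arange(.16,.6,.04):
    print("y%.2f"%y,[("%.2f:%.2f-%.2f"%(x,z.min(),z.max())) for x in np.arange(.28,.64,.04) for z in [B[(B[:,1]>y)&(B[:,1]<y+.04)&(B[:,0]>x)&(B[:,0]<x+.04)&(B[:,2]>.2),2]] if len(z)>0])
```

```text
y0.10 []
y0.16 ['0.14:0.66-0.66(14)']
y0.22 ['0.08:0.58-0.66(463)', '0.14:0.62-0.66(2887)', '0.20:0.51-0.62(1278)', '0.26:0.51-0.59(418)']
y0.28 ['0.08:0.55-0.65(5293)', '0.14:0.52-0.64(6371)', '0.20:0.51-0.62(2353)', '0.26:0.48-0.59(6350)', '0.32:0.47-0.57(1447)']
y0.34 ['0.14:0.50-0.59(4704)', '0.20:0.48-0.59(5588)', '0.26:0.24-0.57(1816)', '0.32:0.25-0.56(3116)', '0.38:0.48-0.54(212)']
y0.40 ['0.20:0.47-0.57(2163)', '0.26:0.37-0.57(7689)', '0.32:0.34-0.55(1447)']
y0.46 ['0.26:0.48-0.53(177)', '0.32:0.48-0.53(159)']
y0.52 []
y0.58 []
y0.64 []
obst
y0.16 ['0.56:0.29-0.62', '0.60:0.20-0.61']
y0.20 ['0.44:0.20-0.20', '0.48:0.20-0.97', '0.52:0.96-1.01', '0.56:0.36-1.03', '0.60:0.60-1.03']
y0.24 ['0.40:0.75-0.87', '0.44:0.20-0.93', '0.48:0.20-0.98', '0.52:0.26-1.01', '0.56:0.49-1.02']
y0.28 ['0.40:0.65-0.85', '0.44:0.59-0.93', '0.48:0.58-0.95', '0.52:0.27-0.94', '0.56:0.33-0.33']
y0.32 ['0.36:0.81-0.82', '0.40:0.65-0.82', '0.44:0.59-0.77', '0.48:0.57-0.75', '0.52:0.33-0.64', '0.56:0.33-0.61']
y0.36 ['0.52:0.55-0.61', '0.56:0.35-0.63', '0.60:0.37-0.60']
y0.40 ['0.56:0.37-0.60', '0.60:0.37-0.60']
y0.44 ['0.56:0.45-0.49', '0.60:0.33-0.58']
y0.48 ['0.56:0.44-0.52', '0.60:0.28-0.55']
y0.52 ['0.60:0.30-0.42']
y0.56 []
```

```bash
cat > clr.py <<'E'
from h import *
from scipy.spatial import cKDTree
A=[]
for n in("top","scene"):
    c=imaging.camera(n); W=cloud(c); H=hsv(c); m=(H[...,0]>95)&(H[...,0]<110)&(H[...,1]>60)&(H[...,2]<190)&(W[...,2]>.22)&(W[...,1]>0)&(W[...,0]<.6)&(W[...,0]>-.1)&(W[...,1]<.7); A.append(W[m])
A=np.concatenate(A)[::4]
B=np.concatenate([cloud(dict(np.load(n+"0.npz"))).reshape(-1,3) for n in("top","scene")]);B=B[~np.isnan(B[:,0])]
B=B[(B[:,0]>.3)&(B[:,0]<.75)&(B[:,1]>.1)&(B[:,1]<.6)&(B[:,2]>.1)]
o=ctrl.get_obs();p=o["eef_pos"];T=cKDTree(B)
print("robot ext rel TCP",(A-p).max(0).round(3))
for (x,y,z) in [(.40,.39,.17),(.45,.385,.14),(.485,.382,.1),(.485,.382,.04),(.478,.385,.04),(.47,.39,.04)]:
    q1=np.arctan2(y,x)-np.arcsin(.12/np.hypot(x,y)); a=q1-o["q"][0]; R=np.array([[np.cos(a),-np.sin(a),0],[np.sin(a),np.cos(a),0],[0,0,1]])
    Q=(A-p)@R.T+[x,y,z]; Q=Q[np.hypot(Q[:,0]-x,Q[:,1]-y)<.3]; d,i=T.query(Q); k=d.argmin(); print((x,y,z),"min %.3f"%d[k],"robot",Q[k].round(3),"obst",B[i[k]].round(3))
E
python3 clr.py
```

```text
robot ext rel TCP [0.069 0.075 0.476]
(0.4, 0.39, 0.17) min 0.066 robot [0.447 0.353 0.532] obst [0.473 0.352 0.593]
(0.45, 0.385, 0.14) min 0.067 robot [0.5   0.343 0.5  ] obst [0.538 0.297 0.53 ]
(0.485, 0.382, 0.1) min 0.052 robot [0.531 0.335 0.384] obst [0.57  0.346 0.351]
(0.485, 0.382, 0.04) min 0.021 robot [0.546 0.342 0.351] obst [0.564 0.334 0.343]
(0.478, 0.385, 0.04) min 0.028 robot [0.542 0.347 0.356] obst [0.566 0.339 0.344]
(0.47, 0.39, 0.04) min 0.037 robot [0.534 0.352 0.356] obst [0.566 0.339 0.344]
```

```bash
python3 -m jog '[[[-1.1,1.1,3.6],[0,0,0],0],[[-1.1,1.1,3.6],[0,0,0],0],[[-1.1,1.1,3.6],[0,0,0],0],[[-1.1,1.1,3.0],[0,0,0],0],[[0,0,0],[0,0,0],0]]'; python3 go.py .486 .381 .1 -1.96
```

```text
time_s: 16.55
eef_pos: [0.4735, 0.3731, 0.1421]
eef_rot: [0.392, -0.394, 0.589, -0.587]
wrist_force: [-1.7, -0.9, -3.1]
opening: 0.13
t 16.55 pos [0.4735 0.3731 0.1421] yaw -1.962 tilt 0.004 open 0.13 F [-1.7 -0.9 -3.1] q [0.47 0.33 1.61 0.   1.2  2.43]
shift cm [-1.21  4.21  0.87] norm 4.5 turn y -0.002
tilt fix turn x 0.004 z 0.000
nut r 0.6071 ang 1.685
```

```bash
python3 -m jog '[[[-1.2,2,0.9],[0,0,0],0],[[0,2,0],[0,0,0],0],[[0,1,0],[0,0,0],0],[[0,0,0],[0,0,0],0]]'; python3 go.py .486 .381 .04 -1.96
```

```text
time_s: 16.88
eef_pos: [0.4916, 0.3754, 0.091]
eef_rot: [0.39, -0.39, 0.591, -0.589]
wrist_force: [0.5, 0.2, -3.2]
opening: 0.126
t 16.88 pos [0.4916 0.3754 0.091 ] yaw -1.973 tilt 0.002 open 0.13 F [ 0.5  0.2 -3.2] q [0.46 0.43 1.6  0.   1.12 2.43]
shift cm [-0.29  5.1  -0.72] norm 5.2 turn y -0.013
tilt fix turn x 0.002 z -0.001
nut r 0.6076 ang 1.655
```

```bash
python3 -m jog '[[[-0.5,1.5,-0.9],[0,0,0],0],[[0,1.3,0],[0,0,0],0],[[0,0.9,0],[0,0,0],0],[[0,0,0],[0,0,0],0]]'; python3 go.py .486 .381 .04 -1.96
```

```text
time_s: 17.22
eef_pos: [0.4858, 0.382, 0.0552]
eef_rot: [0.39, -0.389, 0.591, -0.589]
wrist_force: [-0.4, -0.8, -4.6]
opening: 0.13
t 17.22 pos [0.4858 0.382  0.0552] yaw -1.974 tilt 0.002 open 0.13 F [-0.4 -0.8 -4.6] q [0.47 0.48 1.61 0.   1.05 2.45]
shift cm [0.09 1.52 0.06] norm 1.5 turn y -0.014
tilt fix turn x 0.001 z -0.002
nut r 0.6147 ang 1.664
```

```bash
python3 -m jog '[[[0,0.7,0],[0,0,0],0],[[0,0.5,0],[0,0,0],0],[[0,0.4,0],[0,0,0],0]]'; python3 go.py .486 .381 .04 -1.96
```

```text
time_s: 17.47
eef_pos: [0.4874, 0.3823, 0.0406]
eef_rot: [0.391, -0.388, 0.59, -0.59]
wrist_force: [0.2, -0.1, -4.0]
opening: 0.127
t 17.47 pos [0.4874 0.3823 0.0406] yaw -1.974 tilt 0.005 open 0.13 F [ 0.2 -0.1 -4. ] q [0.47 0.5  1.61 0.   1.02 2.45]
shift cm [ 0.18  0.06 -0.07] norm 0.2 turn y -0.014
tilt fix turn x -0.002 z -0.005
nut r 0.6149 ang 1.661
```

```bash
python3 -m jog '[[[0,0.4,0],[0,0,0],0],[[0,0.4,0],[0,0,0],0]]'; python3 go.py .486 .381 .04 -1.96
```

```text
time_s: 17.63
eef_pos: [0.4876, 0.3827, 0.0369]
eef_rot: [0.391, -0.389, 0.59, -0.59]
wrist_force: [-23.2, -13.6, 55.4]
opening: 0.128
t 17.63 pos [0.4876 0.3827 0.0369] yaw -1.973 tilt 0.004 open 0.13 F [-23.2 -13.6  55.4] q [0.47 0.51 1.61 0.   1.02 2.45]
shift cm [ 0.22 -0.31 -0.08] norm 0.4 turn y -0.013
tilt fix turn x -0.001 z -0.004
nut r 0.6152 ang 1.661
```

```bash
python3 -m jog '[[[0,-0.2,0],[0,0,0],0.2],[[0,0,0],[0,0,0],4],[[0,0,0],[0,0,0],4],[[0,0,0],[0,0,0],4],[[0,-1.5,0],[0,0,0],4],[[0,-3,0],[0,0,0],4],[[0,-3,0],[0,0,0],4],[[0,-1,-1],[0,0,0],4],[[0.5,0,-3.5],[0,0,0],4],[[0.9,0,-3.8],[0,0,0],4],[[0.9,0,-3.8],[0,0,0],4],[[0.9,0,-3.8],[0,0,0],4]]'; python3 go.py
python3 - <<'E'
from h import *
c=imaging.camera("scene"); t=imaging.camera("top"); np.savez("s8.npz",**c);np.savez("t8.npz",**t)
W=cloud(c);H=hsv(c);z=W[...,2]
m=(z>.02)&(z<.05)&(H[...,1]<60)&(W[...,1]>.28)&(W[...,1]<.48)&(W[...,0]>.38)&(W[...,0]<.6)
P=W[m];print("cover top z",np.median(P[:,2]),"centre",cv2.minEnclosingCircle(P[:,:2].astype(np.float32)))
W=cloud(t);H=hsv(t);h,s,v=[H[...,i].astype(int) for i in range(3)]
m=((h<8)|(h>172))&(s>120)&(v>80)&(W[...,2]>.07)&(W[...,2]<.11)&(abs(W[...,0]-.561)<.06)&(abs(W[...,1]+.091)<.06)
P=W[m];Q=P[:,:2].astype(np.float32);print("bar",m.sum(),np.median(P,0),cv2.minAreaRect(Q),cv2.fitLine(Q,2,0,.01,.01).ravel())
a=cv2.resize(c["frame"][150:480,100:540,::-1],(400,300));b=cv2.resize(t["frame"][180:360,150:470,::-1],(400,225));b=np.vstack([b,np.zeros((75,400,3),np.uint8)])
cv2.imwrite("pics/s8.png",np.hstack([a,b]))
E
```

```text
time_s: 18.63
eef_pos: [0.3345, 0.4172, 0.1292]
eef_rot: [-0.394, 0.38, -0.592, 0.592]
wrist_force: [-0.4, 1.0, 0.1]
opening: 0.467
t 18.63 pos [0.3345 0.4172 0.1292] yaw -1.984 tilt 0.020 open 0.47 F [-0.4  1.   0.1] q [ 0.67  0.2   1.81 -0.    1.11  2.66]
tilt fix turn x -0.011 z -0.017
nut r 0.6800 ang 1.882
cover top z 0.028865823962481746 centre ((0.46496686339378357, 0.41749507188796997), 0.1030975729227066)
bar 143 [ 0.55980183 -0.0973255   0.09260778] ((0.5604790449142456, -0.09604689478874207), (0.08768699318170547, 0.010245016776025295), 79.02684020996094) [ 0.17667837  0.98426867  0.55967766 -0.09593967]
```

View pics/s8.png

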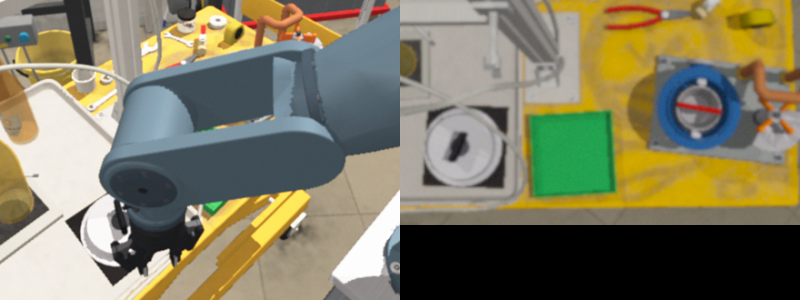

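```bash
python3 -m jog '[[[0,-3,-0.5],[0,-0.12,0],3],[[0,-3,0],[0,-0.12,0],3],[[0,0,0],[0,-0.12,0],3],[[0,0,0],[0,-0.12,0],3],[[0,0,0],[0,-0.12,0],3],[[0,0,0],[0,-0.12,0],3],[[0,0,0],[0,-0.12,0],3],[[0,0,0],[0,-0.12,0],3],[[0,0,0],[0,-0.12,0],3],[[0,0,0],[0,-0.12,0],3],[[0,0,0],[0,-0.12,0],3],[[0,0,0],[0,-0.12,0],3]]' && python3 -m jog '[[[0,0,0],[0,-0.12,0],3],[[0,0,0],[0,-0.12,0],3],[[0,0,0],[0,-0.05,0],3]]'; python3 go.py .335 .2 .2 -.178
```

```text
time_s: 19.73
eef_pos: [0.3217, 0.4203, 0.1854]
eef_rot: [0.691, -0.683, 0.165, -0.172]
wrist_force: [0.4, -0.5, 0.2]
opening: 0.353
time_s: 19.98
eef_pos: [0.322, 0.4203, 0.1837]
eef_rot: [0.708, -0.701, 0.058, -0.066]
wrist_force: [0.1, -0.5, 0.4]
opening: 0.352
t 19.98 pos [0.322  0.4203 0.1837] yaw -0.175 tilt 0.014 open 0.35 F [ 0.1 -0.5  0.4] q [ 0.69  0.12  1.78 -0.    1.23  0.87]
shift cm [  5.14  -1.8  -21.45] norm 22.1 turn y 0.003
tilt fix turn x -0.010 z 0.010
nut r 0.6868 ang 1.898
```

```bash
python3 -m jog '[[[0.6,-0.3,-3.7],[0,0,0],3],[[0.6,-0.3,-3.7],[0,0,0],3],[[0.6,-0.2,-3.7],[0,0,0],3],[[0.6,-0.2,-3.7],[0,0,0],3],[[0.6,0,-3.7],[0,0,0],3],[[0.6,0,-3.4],[0,0,0],3]]' && python3 -m jog '[[[2.7,0,-2.5],[0,0,0],3],[[2.7,0,-2.5],[0,0,0],3],[[2.7,0,-2.5],[0,0,0],3],[[2.7,0,-2.5],[0,0,0],3],[[2.7,0,-2.5],[0,0,0],3],[[2.7,0.2,-2.5],[0,0,0],3],[[2.7,0.2,-2.5],[0,0,0],3],[[2.7,0.2,-2.5],[0,0,0],3],[[2.4,0.2,-2.3],[0,0,0],3]]'; python3 go.py .560 -.096 .15 -.178
```

```text
time_s: 20.48
eef_pos: [0.3201, 0.1961, 0.1878]
eef_rot: [0.708, -0.701, 0.053, -0.061]
wrist_force: [1.0, -0.3, 0.0]
opening: 0.351
time_s: 21.23
eef_pos: [0.526, -0.0794, 0.1781]
eef_rot: [0.708, -0.701, 0.051, -0.064]
wrist_force: [0.8, 1.1, 0.9]
opening: 0.349
t 21.23 pos [ 0.526  -0.0794  0.1781] yaw -0.163 tilt 0.021 open 0.35 F [0.8 1.1 0.9] q [-0.38  0.13  1.78  0.02  1.22 -0.23]
shift cm [ 3.57  2.86 -1.13] norm 4.7 turn y 0.015
tilt fix turn x -0.012 z 0.017
nut r 0.1516 ang 1.683
```

```bash
python3 -m jog '[[[3.4,0.5,-1.1],[-0.012,0.015,0.017],3],[[0,2,0],[0,0,0],3],[[0,1.5,0],[0,0,0],3],[[0,0,0],[0,0,0],3]]'; python3 go.py .560 -.096 .071 -.178
```

```text
time_s: 21.57
eef_pos: [0.5649, -0.1066, 0.1347]
eef_rot: [-0.703, 0.705, -0.065, 0.068]
wrist_force: [-0.5, 0.5, -0.4]
opening: 0.349
t 21.57 pos [ 0.5649 -0.1066  0.1347] yaw -0.188 tilt 0.005 open 0.35 F [-0.5  0.5 -0.4] q [-0.39  0.28  1.69 -0.    1.16 -0.2 ]
shift cm [-0.7   6.36  0.97] norm 6.5 turn y -0.010
tilt fix turn x 0.003 z 0.004
nut r 0.1253 ang 1.395
```

```bash
python3 -m jog '[[[-0.7,1,1.0],[0,0,0],3],[[-0.1,1.5,0],[0,0,0],3],[[0,1.2,0],[0,0,0],3],[[0,0,0],[0,0,0],3]]'; python3 go.py .560 -.096 .071 -.178
```

```text
time_s: 21.9
eef_pos: [0.5589, -0.0955, 0.096]
eef_rot: [-0.703, 0.705, -0.065, 0.068]
wrist_force: [0.1, 0.6, 0.3]
opening: 0.351
t 21.90 pos [ 0.5589 -0.0955  0.096 ] yaw -0.188 tilt 0.004 open 0.35 F [0.1 0.6 0.3] q [-0.38  0.32  1.73 -0.    1.08 -0.19]
shift cm [ 0.11  2.5  -0.02] norm 2.5 turn y -0.010
tilt fix turn x 0.003 z 0.003
nut r 0.1355 ang 1.453
```

```bash
python3 -m jog '[[[0,1.3,0],[0,0,0],3],[[0,1.2,0],[0,0,0],3],[[0,0,0],[0,0,0],0],[[0,0,0],[0,0,0],0],[[0,0,0],[0,0,0],0],[[0,0,0],[0,0,0],0]]'; python3 go.py .560 -.096 .071 -.178
```

```text
time_s: 22.4
eef_pos: [0.5606, -0.0958, 0.0732]
eef_rot: [-0.703, 0.705, -0.064, 0.068]
wrist_force: [-0.1, -0.0, -1.4]
opening: 0.1
t 22.40 pos [ 0.5606 -0.0958  0.0732] yaw -0.187 tilt 0.008 open 0.10 F [-0.1 -0.  -1.4] q [-0.38  0.35  1.74 -0.    1.04 -0.19]
shift cm [-0.06  0.22 -0.03] norm 0.2 turn y -0.009
tilt fix turn x 0.003 z 0.007
nut r 0.1354 ang 1.440
```

Gripped (opening ≈ 9–10 mm, as the bar). Twist 0.7 rad clockwise.

```bash
python3 -m jog '[[[0,0,0],[0,0.1,0],0],[[0,0,0],[0,0.1,0],0],[[0,0,0],[0,0.1,0],0],[[0,0,0],[0,0.1,0],0],[[0,0,0],[0,0.1,0],0],[[0,0,0],[0,0.1,0],0],[[0,0,0],[0,0.1,0],0],[[0,0,0],[0,0,0],0]]'; python3 go.py .560 -.096 .073 -.9
```

```text
time_s: 23.07
eef_pos: [0.5616, -0.0959, 0.0773]
eef_rot: [-0.633, 0.634, -0.31, 0.318]
wrist_force: [-0.1, -1.3, -1.1]
opening: 0.097
t 23.07 pos [ 0.5616 -0.0959  0.0773] yaw -0.921 tilt 0.011 open 0.10 F [-0.1 -1.3 -1.1] q [-0.38  0.35  1.74 -0.    1.04  0.55]
shift cm [-0.09  0.42 -0.14] norm 0.5 turn y -0.021
tilt fix turn x -0.004 z 0.010
nut r 0.1354 ang 1.433
```

```bash
python3 -m jog '[[[0,-0.8,0],[0,0,0],0],[[0,-1.2,0],[0,0,0],0]]'; python3 go.py; python3 -m jog '[[[0,-2.5,0],[0,0,0],0],[[0,-3,0],[0,0,0],0],[[0,-3,0],[0,0,0],0],[[0,-3,0],[0,0,0],0],[[0,0,0],[0,0,0],0]]'; python3 go.py .472 .157 .2 -.9
```

```text
time_s: 23.23
eef_pos: [0.5598, -0.0951, 0.0964]
eef_rot: [-0.634, 0.635, -0.31, 0.315]
wrist_force: [0.7, 0.8, -0.6]
opening: 0.104
t 23.23 pos [ 0.5598 -0.0951  0.0964] yaw -0.915 tilt 0.006 open 0.10 F [ 0.7  0.8 -0.6] q [-0.38  0.32  1.73 -0.    1.08  0.54]
tilt fix turn x -0.002 z 0.006
nut r 0.1359 ang 1.447
time_s: 23.65
eef_pos: [0.5593, -0.0947, 0.2234]
eef_rot: [-0.636, 0.637, -0.305, 0.312]
wrist_force: [1.8, -0.6, -0.8]
opening: 0.101
t 23.65 pos [ 0.5593 -0.0947  0.2234] yaw -0.902 tilt 0.010 open 0.10 F [ 1.8 -0.6 -0.8] q [-0.38  0.16  1.64 -0.    1.33  0.53]
shift cm [-25.18   2.14   8.75] norm 26.7 turn y -0.002
tilt fix turn x -0.003 z 0.009
nut r 0.1363 ang 1.451
```

```bash
python3 -m jog '[[[-3.5,0,0.8],[0,0,0],0],[[-3.5,0,0.8],[0,0,0],0],[[-3.5,0,0.8],[0,0,0],0],[[-3.5,0.5,0.8],[0,0,0],0],[[-3.5,0.5,0.8],[0,0,0],0],[[-3.5,0.5,0.8],[0,0,0],0],[[-3.5,0.5,0.8],[0,0,0],0],[[0,0,0],[0,0,0],0]]'; python3 go.py .45 .135 .12 -.9
python3 - <<'E'
from h import *
c=imaging.camera("scene"); t=imaging.camera("top")
a=cv2.resize(c["frame"][80:410,200:640,::-1],(400,300));b=cv2.resize(t["frame"][180:420,150:470,::-1],(400,300))
cv2.imwrite("pics/s9.png",np.hstack([a,b]))
E
```

```text
time_s: 24.32
eef_pos: [0.4494, 0.1365, 0.2101]
eef_rot: [0.639, -0.637, 0.295, -0.315]
wrist_force: [-0.3, 0.4, -1.7]
opening: 0.106
t 24.32 pos [0.4494 0.1365 0.2101] yaw -0.891 tilt 0.029 open 0.11 F [-0.3  0.4 -1.7] q [ 0.05 -0.06  1.9  -0.01  1.27  0.94]
shift cm [-0.06  9.01 -0.19] norm 9.0 turn y 0.009
tilt fix turn x -0.015 z 0.024
nut r 0.3783 ang 1.821
```

View pics/s9.png

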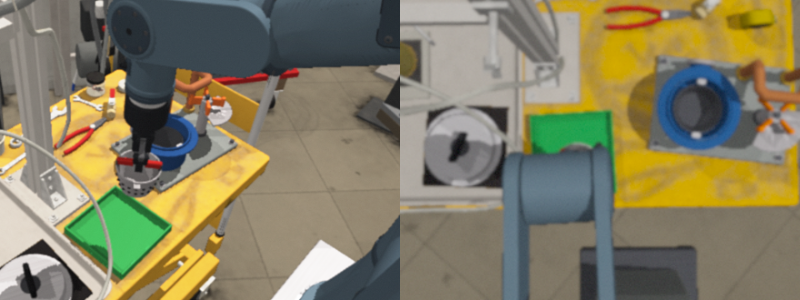

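```bash
python3 -m jog '[[[0,3,0],[-0.015,0,0.024],0],[[0,3,0],[0,0,0],0],[[0,2.5,0],[0,0,0],0],[[0,1.5,0],[0,0,0],0],[[0,0,0],[0,0,0],0]]'; python3 go.py .45 .135 .0562 -.9
```

```text
time_s: 24.83
eef_pos: [0.462, 0.1278, 0.1143]
eef_rot: [0.64, -0.637, 0.298, -0.311]
wrist_force: [-1.7, 0.2, -0.7]
opening: 0.105
t 24.83 pos [0.462  0.1278 0.1143] yaw -0.890 tilt 0.018 open 0.10 F [-1.7  0.2 -0.7] q [ 0.02  0.1   1.96 -0.    1.07  0.92]
shift cm [-1.4   5.78 -0.54] norm 6.0 turn y 0.010
tilt fix turn x -0.012 z 0.014
nut r 0.3668 ang 1.793
```

```bash
python3 -m jog '[[[0,2.2,0],[-0.012,0,0.014],0],[[-0.4,1.8,0.3],[0,0,0],0],[[-0.3,0.8,0],[0,0,0],0],[[0,0,0],[0,0,0],0]]'; python3 go.py .46 .132 .0562 -.9
```

```text
time_s: 25.17
eef_pos: [0.466, 0.1306, 0.0688]
eef_rot: [0.638, -0.638, 0.303, -0.307]
wrist_force: [-0.6, -0.2, -0.8]
opening: 0.099
t 25.17 pos [0.466  0.1306 0.0688] yaw -0.893 tilt 0.005 open 0.10 F [-0.6 -0.2 -0.8] q [ 0.03  0.2   1.96 -0.    0.98  0.92]
shift cm [-0.49  1.25 -0.38] norm 1.4 turn y 0.007
tilt fix turn x -0.003 z 0.004
nut r 0.3687 ang 1.781
```

```bash
python3 -m jog '[[[0,0.5,0],[0,0,0],0],[[0,0.3,0],[0,0,0],0],[[0,0.2,0],[0,0,0],0],[[0,0,0],[0,0,0],0]]'; python3 go.py .46 .132 .0562 -.9
```

```text
time_s: 25.5
eef_pos: [0.4695, 0.1293, 0.062]
eef_rot: [0.639, -0.637, 0.302, -0.309]
wrist_force: [-0.2, 0.5, -2.6]
opening: 0.099
t 25.50 pos [0.4695 0.1293 0.062 ] yaw -0.893 tilt 0.011 open 0.10 F [-0.2  0.5 -2.6] q [ 0.03  0.21  1.96 -0.    0.96  0.92]
shift cm [-0.81  0.57 -0.57] norm 1.1 turn y 0.007
tilt fix turn x -0.007 z 0.008
nut r 0.3667 ang 1.773
```

```bash
python3 -m jog '[[[0,0.35,0],[0,0,0],0],[[0,0.25,0],[0,0,0],0]]'; python3 go.py; python3 -m jog '[[[0,0.2,0],[0,0,0],0]]'; python3 go.py
```

```text
time_s: 25.67
eef_pos: [0.4709, 0.1292, 0.0573]
eef_rot: [0.639, -0.636, 0.3, -0.31]
wrist_force: [-0.3, -0.2, -1.5]
opening: 0.105
t 25.67 pos [0.4709 0.1292 0.0573] yaw -0.893 tilt 0.014 open 0.10 F [-0.3 -0.2 -1.5] q [ 0.03  0.22  1.96 -0.    0.95  0.92]
tilt fix turn x -0.010 z 0.010
nut r 0.3664 ang 1.769
time_s: 25.75
eef_pos: [0.4713, 0.1293, 0.0555]
eef_rot: [0.64, -0.636, 0.3, -0.31]
wrist_force: [0.1, 0.7, 2.0]
opening: 0.101
t 25.75 pos [0.4713 0.1293 0.0555] yaw -0.893 tilt 0.015 open 0.10 F [0.1 0.7 2. ] q [ 0.03  0.23  1.96 -0.    0.94  0.92]
tilt fix turn x -0.011 z 0.011
nut r 0.3664 ang 1.768
```

Touching (F_z turned positive). Release gradually, then rise and back away.

```bash
python3 -m jog '[[[0,0,0],[0,0,0],0],[[0,0,0],[0,0,0],1.6],[[0,0,0],[0,0,0],2.4],[[0,0,0],[0,0,0],3],[[0,0,0],[0,0,0],3],[[0,-2,0],[0,0,0],3],[[0,-3,0],[0,0,0],3],[[0,-3,0],[0,0,0],3],[[0,-3,0],[0,0,0],3],[[2.7,0,-2.5],[0,0,0],3],[[2.7,0,-2.5],[0,0,0],3],[[2.7,0,-2.5],[0,0,0],3]]'  && python3 -m jog '[[[3,0,-2.5],[0,0,0],3],[[3,0,-2.5],[0,0,0],3],[[0,0,0],[0,0,0],3]]'; python3 go.py
python3 - <<'E'
from h import *
c=imaging.camera("scene"); t=imaging.camera("top")
W=cloud(t);H=hsv(t);h,s,v=[H[...,i].astype(int) for i in range(3)]
m=((h<8)|(h>172))&(s>120)&(v>80)&(W[...,2]>.03)&(abs(W[...,0]-.47)<.07)&(abs(W[...,1]-.13)<.08)
P=W[m];print("bar",m.sum(),P.mean(0).round(3),P.max(0).round(3),P.min(0).round(3))
a=cv2.resize(c["frame"][150:480,100:540,::-1],(400,300));b=cv2.resize(t["frame"][120:360,150:470,::-1],(400,300))
cv2.imwrite("pics/s10.png",np.hstack([a,b]))
for n,f in(("top",t),("scene",c)):
    f0=dict(np.load(n+"0.npz")); W0=cloud(f0)
    m=(W0[...,0]>.68)&(W0[...,1]<.15)&(W0[...,1]>-.3)&(W0[...,2]>-.01)&(W0[...,2]<.07)
    d=np.abs(f0["frame"].astype(int)-f["frame"]).max(-1); print(n,"changed px behind",(d[m]>60).sum(),"of",m.sum())
E
```

```text
time_s: 26.75
eef_pos: [0.4618, 0.0224, 0.1714]
eef_rot: [0.642, -0.638, 0.296, -0.307]
wrist_force: [1.0, -0.2, -0.1]
opening: 0.351
time_s: 27.0
eef_pos: [0.4618, -0.064, 0.1738]
eef_rot: [0.641, -0.638, 0.294, -0.309]
wrist_force: [0.8, -1.1, -0.2]
opening: 0.354
t 27.00 pos [ 0.4618 -0.064   0.1738] yaw -0.882 tilt 0.022 open 0.35 F [ 0.8 -1.1 -0.2] q [-0.4  -0.02  1.95  0.    1.19  0.49]
tilt fix turn x -0.013 z 0.018
nut r 0.1848 ang 2.026
bar 114 [0.473 0.131 0.075] [0.505 0.159 0.084] [0.44  0.103 0.034]
top changed px behind 0 of 15311
scene changed px behind 3 of 8158
```

View pics/s10.png

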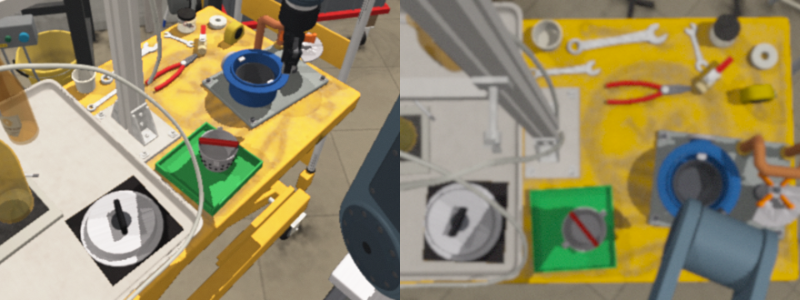

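```bash
python3 -c "
from bench import ctrl
print(ctrl.hand_in())"
```

```text
the job is handed in; nothing more can be done
None
```

The job is done and handed in after about 27 s of robot time.

**What I did**
- **Wing nut:** turned it anticlockwise in three arcs from the front. It ended at about 3.08 rad; I read its angle from the top camera, and 2.6 rad is clear of the cover.
- **Cover:** lifted it off and laid it right way up, centred by eye on the black mat.
- **Basket:** gripped it by the red bar, twisted it about 0.73 rad clockwise to clear the hooks, and lifted it straight out. I then set it down upright in the green drain tray, with only about 2 N of contact.

**Last checks**
- The last pictures show the cover flat on the mat and the basket standing upright inside the tray. Its bar measured about 75 mm up on average; about 70 mm was expected.
- The tape measure and pliers did not move: 0 of 15311 pixels in that area changed in the top camera, and 3 of 8158 in the scene camera.
- The gripper is clear of everything, and the wrist force is near zero.

**What went wrong or disagreed**
- The first arc turned the nut less than the finger positions suggested (about 1.28 rad against 1.55), so I needed an extra push.
- The wrist force reached about 62 N in total (55 N upward) while pressing the cover onto the mat. That is below the 120 N wrist limit, and I eased it off before letting go.
- A circle fit of the cover's position on the mat was useless because the arm blocked the view, so I relied on the top picture instead.

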